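Part a two-piece casting mould with a wedge

TASK

The casting in the two-part mould has set: take the parting wedge out of the tool block and, with the wedge only, work the mould open from its two pry slots in turn, a little at each end, until the loose half stands at least 7 mm off at both guide pins so that the casting can come out, never letting one end get more than 5 mm ahead of the other. Feel the tip into the slots and press down slowly and steadily with light hand force, because the soft faces dent under a blow or hard leaning. Then stand the wedge back upright in the hole it came from, and leave everything else where it was.

Things in the scene. Friction and masses are not known exactly. Their poses are not given: they have to be found in the camera images.
- mould: Dark steel base plate (135 x 215 x 10 mm, fixed to the bench) of the two-part aluminium mould, which is 192 mm long along y; flat tops 80 mm above the bench. Origin: underside of the base, x across the seam, z up. The mould was bolted on by eye: its upright seam lies parallel to y, anywhere from x = -4 to +4 mm. Fixed half 34 mm thick on the -x side of the seam, loose half 30 mm thick on the +x side.
- half (a joint): Angle of the loose half about z, rad; 0 = parallel to the fixed half, 0.031 = 5 mm uneven, guide_b ahead being positive; it binds at 0.05. The half slides only towards +x, on two guide pins that show beyond it, and stays where it is left. Opened at one slot it swings about the guide at the other end.
- guide_a (a joint): How far the loose half stands off at the guide pin at mould y = +80 mm, in m; 0 = closed, stop at 0.018. The brass bush is a tight greased fit: about 16 N to move it, and 0.7 N more for every mm/s; a slow steady push of 10 to 15 N on the wedge is enough.
- guide_b (a joint): The same at the guide pin at mould y = -80 mm.
- slot_a (a point): Point on the base's middle line at y = +48, z = 80 mm; the mouth of pry slot a lies up to 4 mm from it along x, in the seam. Slot open at the top, 34 mm long along the seam, 62 mm deep, 3 mm wide when closed (1.5 mm in each half), square edges, no lead-in. Only its +x wall gives, so the wedge must ease over to +x by half its growing thickness as it goes down.
- slot_b (a point): The same for pry slot b, at mould y = -48 mm.
- wedge_grip (a point): Middle of the square wooden handle (28 x 30 mm in x, y, 58 mm high) of the parting wedge, 220 g, hanging tip down in a hole of the tool block. Below the handle a 36 x 38 x 6 mm steel shoulder that rests on the block, then a blade 64 mm long, 22 mm wide along y, its thickness along x tapering evenly from 14.8 mm to 2 mm at the square tip, 99 mm below this point. Alike when turned half round.
- block: Dark wooden tool block, 76 x 210 x 66 mm, fixed; origin in the middle of its underside, length along y, z up. Three upright holes 21 x 28 mm (x, y) right through, 70 mm apart along its middle. The wedge and two round-handled tools hang in them in any order, blades flat across x; handles reach up to 142 mm above the bench.
- knife: Round-handled knife with a 36 mm round collar, in another hole of the block; origin 64 mm below the block's top. Leave alone.
- awl: Awl with a pear-shaped handle in the third hole; origin 64 mm below the block's top. Leave alone.
- rosette: Flat grey cast rosette, 42 mm across, 7 mm thick, lying just beyond the tool block on its +x side; origin under its middle. Leave alone.
- came: Grey came offcut, H-section 12 x 8 mm, 150 mm long, lying beside the mould on the loose half's side; origin under its middle. Leave alone.
- cup: Paper cup, 76 mm wide, 95 mm high; origin under its middle. Leave alone.
- tape_measure: Tape measure in a rounded case 66 x 36 x 62 mm; origin under its middle. Leave alone.
- hammer: Hammer, 260 mm long, lying on the bench at the far side. Leave alone.
- solder_spool: Grey solder spool, 60 mm across, 46 mm high; origin under its middle. Leave alone.
Things that resemble listed ones, but are neither listed nor needed, are in the scene too. Leave any pink look-alike of the part that bears wedge_grip alone.

How it is judged:
By the outcome, as a careful person would: the job done as asked, in the order asked, and still so for the second after the job is handed in, with the robot touching nothing.
It also fails if it takes over 72 s, if anything falls off the work surface, if the arm or the gripper's body presses on something with over 40 N, if the wrist force passes 120 N, or if a joint passes its speed limit or range.

ROBOT

A 7-joint arm with a two-finger parallel gripper is mounted at the origin on the work surface. World frame = base frame: x ahead of the robot, y to its left, z up, the work surface at z = 0. Lengths are in m, angles in degrees, forces in N, time in s.
With the tool pointing down it reaches from about 0.425 to 1.025 m from the base axis. Payload 9.4 kg.
Tool frame: the origin (TCP) lies at the very end of the fingers, on their centre line; the grasp point (between the pads) lies 19 mm behind it; z points along the fingers, y is the line along which they close (so a half turn about z gives the same grasp; the last joint's range is limited). The gripper opens to 93 mm and grips with 3 to 60 N. Pads are 15 mm wide; open, the fingers measure 128 mm over their backs; the gripper's body (75 mm by 188 mm) begins 65 mm behind the grasp point.
Start: joints at [-77.905, 34.337, -0.143, 91.639, 0.103, 54.024, -4.572], TCP at [0.206, 0.695, 0.219] pointing down, gripper open.
Joint ranges: [-147.43, 147.43], [-19.82, 112.94], [-74.19, 73.91], [6.32, 146.72], [-59.91, 239.91], [6.04, 106.73], [-150.56, 150.56]. Speed limits (degrees/s): [127.2, 127.2, 172.46, 172.46, 180, 180, 180].

INTERFACE

Orientations are given as a 3x3 rotation matrix whose columns are the frame's x, y, z axes.
In Python, from rig import env, optics gives the robot as it stands.
- The arm moves only by the tool carry_out, never from a script. Its argument "plan" is a list of rows, each an object of numbers: "tx", "ty", "tz": the shift along the tool's x, y, z in cm; "wx", "wy", "wz": the turn, a rotation vector about the tool's x, y, z in rad. In form: [{"tx": .., "ty": .., "tz": .., "wx": .., "wy": .., "wz": ..}, ...]. A call has 1 to 12 rows; each row shifts and turns the commanded pose from where the row before left it, along the tool's axes as they then stand; what a row does not reach is not made up. A row lasts 1/12 s, in which the tool goes at most 41.7 mm and 7.16 degrees, less where a joint would pass 70% of its speed; a pose out of reach is approached as far as the arm can. A call with a gripper value outside its range is refused whole. "gripper" is the opening, from -1 (shut) to 1 (fully open), so that 0 is half open, set as the call begins (left out, the last holds). The fingers move at their own pace and stop on an object; "grip_force" is the grip in N (left out, the last holds). Time passes only in rows, so rows that do not move let the fingers close. It gives the time, the measured TCP pose, the force, the opening and the grip force at its end, in the units of the state.
- env.state(): the state, without advancing time (a new reading comes with each control period).
- optics.read_camera(name): name is "side" or "top" or "wrist"; returns the picture (420x560x3 uint8, red, green, blue); there is no depth.
- optics.get_calibration(name): a dict with "fov_y" (degrees; the focal length in pixels is half the picture's height over the tangent of half this angle, whatever the lens; pixels are square), "cx", "cy" (the principal point, pixels), "position" and "orientation" of the camera in the world. Camera axes: x right, y down, z forward; pixel columns grow to the right and rows downward; lengths in m; the calibration is good to about 2 mm. The wrist camera is an equidistant fisheye: a pixel r from the principal point sees the ray r / f radians off the axis. A picture is of the moment at which its call begins: read the wrist's pose just before it. get_calibration takes no time and is no camera call; for the wrist camera it gives the pose at the moment of the call.
- env.finish_job(): hands the job in; it is judged then, once.
The state is a dict: "time_s": time; "joint_positions": joint angles; "dq": joint speeds; "effort": joint torques, N m; "tool_pos": TCP position; "tool_rot": TCP orientation; "force": force on the tool from outside, world axes, zero at the start; "wrist_torque": the same for the moment, N m; "gripper_width": finger opening in m; "gripper_force": force on a finger pad.
Only numpy, scipy, OpenCV 4.12 (cv2) and the standard library are available. Lean on these libraries where they do the work, as an engineer would, in place of code of your own. Each camera call takes 0.05 s, during which the arm holds its last target. There are 200 camera calls.

## Working session

There is one attempt and no reset: what is moved stays moved. The work goes in short steps, Python scripts to look and compute and a tool call to move; the robot and the scene stay as the last step left them, time stands still between calls to the robot, and variables do not carry over. Pictures are saved under pics/ and viewed, at most 10 in all, crops included, and the job is handed in when it is done.

Besides the shell and the picture viewer there is one more tool, called after ">>>" in YAML: its name, and indented under it one key for each argument. carry_out: Moves the arm, as the interface text tells. Its arguments: {"type":"object","properties":{"plan":{"type":"array"},"gripper":{"type":"number"},"grip_force":{"type":"number"}},"required":["plan"]}

```bash
ls; mkdir -p pics; cat > h.py <<'E'
import numpy as np, cv2
from rig import env, optics
def cal(n):
    c=optics.get_calibration(n); c['f']=210/np.tan(np.radians(c['fov_y'])/2); return c
def ray(c,u,v,fish=False):
    x=(u-c['cx'])/c['f'];y=(v-c['cy'])/c['f']
    if fish:
        r=np.hypot(x,y); d=np.array([x/r*np.sin(r),y/r*np.sin(r),np.cos(r)]) if r>0 else np.array([0,0,1.])
    else: d=np.array([x,y,1.])
    return np.array(c['position']),np.array(c['orientation'])@d
def onz(c,u,v,z,fish=False):
    p,d=ray(c,u,v,fish); return p+d*(z-p[2])/d[2]
def proj(c,P,fish=False):
    q=np.array(c['orientation']).T@(np.array(P)-np.array(c['position']))
    if fish:
        t=np.arctan2(np.hypot(q[0],q[1]),q[2]);h=np.hypot(q[0],q[1]); return c['cx']+c['f']*t*q[0]/h,c['cy']+c['f']*t*q[1]/h
    return c['cx']+c['f']*q[0]/q[2],c['cy']+c['f']*q[1]/q[2]
def snap(n,f):
    im=optics.read_camera(n)
    cv2.imwrite('pics/'+f,im[:,:,::-1]); return im
E
python3 - <<'E'
from h import *
s=env.state(); print(s)
for n in('top','side','wrist'):
    c=cal(n);print(n,c)
a=snap('top','top0.png');b=snap('side','side0.png');w=snap('wrist','wrist0.png')
E
```

```text
pics
{'time_s': 0.0, 'joint_positions': array([-77.90684478,  34.38478237,  -0.14465695,  91.67959412,
         0.10526759,  54.02571247,  -4.56994076]), 'dq': array([-0.0313204 , -0.02687039,  0.07269159, -0.05986604, -0.04114038,
        0.01186858, -0.12582171]), 'effort': array([ 4.68559792e-04, -7.65062070e+01,  1.49793606e+00, -2.52347159e+01,
       -5.23395999e-02,  1.68979622e-02,  1.46217430e-04]), 'tool_pos': array([0.20566246, 0.69470881, 0.21776525]), 'tool_rot': array([[-9.58910185e-01,  2.83709687e-01, -2.66033381e-04],
       [ 2.83709752e-01,  9.58908952e-01, -1.54855905e-03],
       [-1.84239413e-04, -1.56040531e-03, -9.99998766e-01]]), 'force': array([-0.22148282,  0.7922971 , -0.08609202]), 'wrist_torque': array([ 0.01752152, -0.04381681,  0.03866747]), 'gripper_force': 0.0, 'gripper_width': 0.09309747579338722}
top {'fov_y': 48.147294744340364, 'cx': 285.9631258213091, 'cy': 212.58745906555697, 'position': array([ 0.45954335, -0.01677074,  1.19831194]), 'orientation': array([[ 0.02817311, -0.99519035,  0.0938213 ],
       [-0.99948051, -0.02951497, -0.01294525],
       [ 0.01565212, -0.09340785, -0.99550489]]), 'f': np.float64(470.0407675199521)}
side {'fov_y': 49.99421314242647, 'cx': 279.38422057909554, 'cy': 209.88626959223816, 'position': array([-0.25802365, -0.89155649,  0.82086368]), 'orientation': array([[ 0.73493019, -0.33855599,  0.58758613],
       [-0.67791684, -0.38914874,  0.62369225],
       [ 0.01750366, -0.85670479, -0.51550996]]), 'f': np.float64(450.40583601209187)}
wrist {'fov_y': 65.70646984690485, 'cx': 281.74144570799416, 'cy': 210.5394594484516, 'position': array([0.13038418, 0.71634489, 0.38349989]), 'orientation': array([[ 0.28431663,  0.92085413,  0.26681777],
       [ 0.95872605, -0.27224067, -0.08203281],
       [-0.0029016 ,  0.27912844, -0.96024939]]), 'f': np.float64(325.19226210127806)}
```

View pics/top0.png

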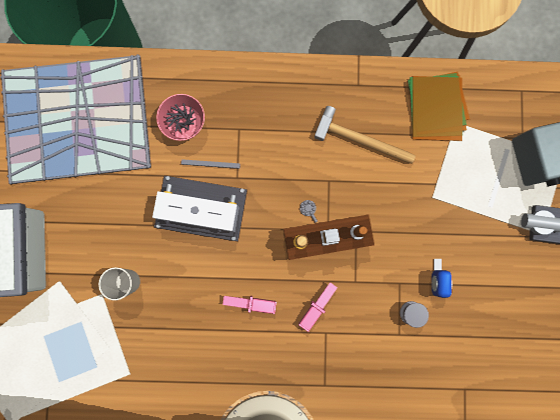

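View pics/side0.png

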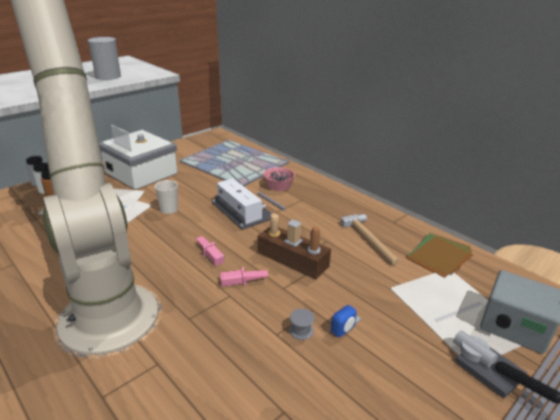

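The top view shows the mould at about (200,208) with slots at (176,207) and (214,213), and the block at (328,236). Candidates for the wedge are the square handle at (331,237), the round brass handle at (301,241), the brown pear handle at (359,231), and the pink look-alikes at (250,304) and (318,307). The square grey-topped one in the middle hole fits, so I'll check it in a crop.

```bash
python3 - <<'E'
from h import *
im=cv2.imread('pics/top0.png')
cv2.imwrite('pics/crop.png',cv2.resize(im[165:270,140:390],(800,336),interpolation=cv2.INTER_CUBIC))
c=cal('top')
hsv=cv2.cvtColor(im,cv2.COLOR_BGR2HSV)
def rect(m,x0,x1,y0,y1,z,name):
    k=np.zeros_like(m);k[y0:y1,x0:x1]=m[y0:y1,x0:x1]
    cs,_=cv2.findContours(k,0,1);g=max(cs,key=cv2.contourArea)
    P=np.array([onz(c,u,v,z)[:2] for u,v in g[:,0]],np.float32)
    r=cv2.minAreaRect(P*1000);print(name,r,cv2.contourArea(g))
white=((im.min(2)>190)*255).astype(np.uint8)
rect(cv2.morphologyEx(white,cv2.MORPH_CLOSE,np.ones((7,7))),140,255,170,245,.08,'mouldtop')
dark=((im.max(2)<110)*255).astype(np.uint8)
rect(cv2.morphologyEx(dark,cv2.MORPH_CLOSE,np.ones((5,5))),275,385,205,265,.066,'block')
E
```

```text
mouldtop ((572.43896484375, 185.94345092773438), (192.1665802001953, 119.91914367675781), 82.23143768310547) 2105.5
block ((517.6106567382812, -127.37577819824219), (233.52178955078125, 135.6525421142578), 88.05077362060547) 2572.5
```

View pics/crop.png

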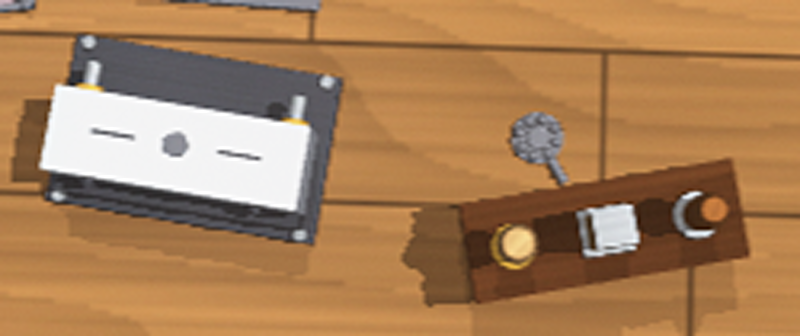

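The crop confirms that the middle tool has a square handle and square shoulder, centred near (612,228), with round tools at (517,243) and (705,210). The pry slots are at (112,133) (a) and (240,155) (b), with the pins on the far (+x) side.

```bash
python3 - <<'E'
from h import *
c=cal('top')
f=lambda u,v,z: np.round(onz(c,140+u/3.2,165+v/3.2,z)*1000,1)
W=f(612,228,.142);A=f(112,133,.08);B=f(240,155,.08)
print('wedge',W,'A',A,'B',B,np.linalg.norm(A-B),'yaw',np.degrees(np.arctan2(-(A-B)[0],(A-B)[1])))
bl=[f(*p,.066) for p in((460,205),(733,158),(750,255),(475,303))];print(bl,np.mean(bl,0))
d=bl[0]-bl[1];print('block yaw',np.degrees(np.arctan2(-d[0],d[1])))
print('base',[f(*p,.01) for p in((80,35),(343,78),(313,243),(45,200))])
R=np.array(env.state()['tool_rot'])
w=cal('wrist');print(R.T@(np.array(w['position'])-env.state()['tool_pos']), R.T@np.array(w['orientation']))
E
```

```text
wedge [ 508.7 -133.9  142. ] A [571.5 233.5  80. ] B [557.9 137.7  80. ] 96.76052914282766 yaw -8.079857602773998
[array([526.2, -27.3,  66. ]), array([ 567.9, -233.1,   66. ]), array([ 494.9, -246.8,   66. ]), array([453.1, -40.6,  66. ])] [ 510.525 -136.95    66.   ]
block yaw 11.454415780992045
base [array([656.1, 278.5,  10. ]), array([628. ,  68.2,  10. ]), array([496.2,  87.1,  10. ]), array([523.9, 299.1,  10. ])]
[ 0.07827415 -0.00088225 -0.16577746] [[-6.01911072e-04 -9.60293654e-01 -2.78990567e-01]
 [ 9.99998937e-01 -2.07452674e-04 -1.44339986e-03]
 [ 1.32821039e-03 -2.78991139e-01  9.60292757e-01]]
```

```bash
cat >> h.py <<'E'
from scipy.spatial.transform import Rotation as Ro
import json
def Rt(yaw): # wedge yaw (deg): tool y along wedge +x, tool x along wedge +y
    c,s=np.cos(np.radians(yaw)),np.sin(np.radians(yaw)); return np.array([[-s,c,0],[c,s,0],[0,0,-1]])
def rows(p,yaw,n,start=None):
    s=env.state() if start is None else start
    p0,R0=np.array(s['tool_pos']),np.array(s['tool_rot']); R1=Rt(yaw)
    rv=Ro.from_matrix(R0.T@R1).as_rotvec()
    out=[]
    for i in range(n):
        Ri=R0@Ro.from_rotvec(rv*i/n).as_matrix()
        t=Ri.T@(np.array(p)-p0)/n*100
        out.append(dict(zip(('tx','ty','tz','wx','wy','wz'),[round(float(x),2) for x in t]+[round(float(x),3) for x in rv/n])))
    print(json.dumps(out)); return {'tool_pos':np.array(p),'tool_rot':R1}
E
python3 - <<'E'
from h import *
s=rows([.55,.155,.24],-8.1,16)
s=rows([.5095,-.135,.25],11.45,10,s)
E
```

```text
[{"tx": -3.02, "ty": -2.62, "tz": -0.13, "wx": -0.0, "wy": 0.0, "wz": 0.089}, {"tx": -3.24, "ty": -2.35, "tz": -0.13, "wx": -0.0, "wy": 0.0, "wz": 0.089}, {"tx": -3.44, "ty": -2.05, "tz": -0.14, "wx": -0.0, "wy": 0.0, "wz": 0.089}, {"tx": -3.61, "ty": -1.73, "tz": -0.14, "wx": -0.0, "wy": 0.0, "wz": 0.089}, {"tx": -3.75, "ty": -1.41, "tz": -0.14, "wx": -0.0, "wy": 0.0, "wz": 0.089}, {"tx": -3.86, "ty": -1.07, "tz": -0.14, "wx": -0.0, "wy": 0.0, "wz": 0.089}, {"tx": -3.94, "ty": -0.72, "tz": -0.14, "wx": -0.0, "wy": 0.0, "wz": 0.089}, {"tx": -3.98, "ty": -0.37, "tz": -0.14, "wx": -0.0, "wy": 0.0, "wz": 0.089}, {"tx": -4.0, "ty": -0.01, "tz": -0.14, "wx": -0.0, "wy": 0.0, "wz": 0.089}, {"tx": -3.99, "ty": 0.34, "tz": -0.14, "wx": -0.0, "wy": 0.0, "wz": 0.089}, {"tx": -3.94, "ty": 0.7, "tz": -0.14, "wx": -0.0, "wy": 0.0, "wz": 0.089}, {"tx": -3.86, "ty": 1.04, "tz": -0.14, "wx": -0.0, "wy": 0.0, "wz": 0.089}, {"tx": -3.76, "ty": 1.38, "tz": -0.14, "wx": -0.0, "wy": 0.0, "wz": 0.089}, {"tx": -3.62, "ty": 1.71, "tz": -0.14, "wx": -0.0, "wy": 0.0, "wz": 0.089}, {"tx": -3.45, "ty": 2.03, "t
[... 182 characters left out ...]
0, "wz": -0.034}, {"tx": -2.93, "ty": -0.09, "tz": -0.1, "wx": 0.0, "wy": 0.0, "wz": -0.034}, {"tx": -2.92, "ty": -0.19, "tz": -0.1, "wx": 0.0, "wy": 0.0, "wz": -0.034}, {"tx": -2.91, "ty": -0.29, "tz": -0.1, "wx": 0.0, "wy": 0.0, "wz": -0.034}, {"tx": -2.9, "ty": -0.39, "tz": -0.1, "wx": 0.0, "wy": 0.0, "wz": -0.034}, {"tx": -2.89, "ty": -0.49, "tz": -0.1, "wx": 0.0, "wy": 0.0, "wz": -0.034}, {"tx": -2.87, "ty": -0.59, "tz": -0.1, "wx": 0.0, "wy": 0.0, "wz": -0.034}, {"tx": -2.85, "ty": -0.69, "tz": -0.1, "wx": 0.0, "wy": 0.0, "wz": -0.034}, {"tx": -2.82, "ty": -0.78, "tz": -0.1, "wx": 0.0, "wy": 0.0, "wz": -0.034}, {"tx": -2.79, "ty": -0.88, "tz": -0.1, "wx": 0.0, "wy": 0.0, "wz": -0.034}]
```

>>> carry_out:
  plan:
    - {"tx": -3.0,"ty": -2.6,"tz": -0.13,"wz": 0.089}
    - {"tx": -3.2,"ty": -2.4,"tz": -0.13,"wz": 0.089}
    - {"tx": -3.4,"ty": -2.1,"tz": -0.14,"wz": 0.089}
    - {"tx": -3.6,"ty": -1.7,"tz": -0.14,"wz": 0.089}
    - {"tx": -3.7,"ty": -1.4,"tz": -0.14,"wz": 0.089}
    - {"tx": -3.8,"ty": -1.1,"tz": -0.14,"wz": 0.089}
    - {"tx": -3.9,"ty": -0.7,"tz": -0.14,"wz": 0.089}
    - {"tx": -4.0,"ty": -0.4,"tz": -0.14,"wz": 0.089}
    - {"tx": -4.0,"ty": 0,"tz": -0.14,"wz": 0.089}
    - {"tx": -4.0,"ty": 0.3,"tz": -0.14,"wz": 0.089}
    - {"tx": -3.9,"ty": 0.7,"tz": -0.14,"wz": 0.089}
    - {"tx": -3.9,"ty": 1.0,"tz": -0.14,"wz": 0.089}
  gripper: 0.2

```text
schema error: expected keys tx, ty, tz, wx, wy, wz
```

>>> carry_out:
  plan:
    - {"tx": -3.8,"ty": 1.4,"tz": -0.14,"wz": 0.089}
    - {"tx": -3.6,"ty": 1.7,"tz": -0.14,"wz": 0.089}
    - {"tx": -3.4,"ty": 2.0,"tz": -0.14,"wz": 0.089}
    - {"tx": -3.3,"ty": 2.3,"tz": -0.14,"wz": 0.089}
    - {}
    - {}
    - {}

```text
schema error: expected keys tx, ty, tz, wx, wy, wz
```

```bash
python3 - <<'E'
from h import *
import pickle
s=env.state();print(s['tool_pos'],np.degrees(np.arctan2(-s['tool_rot'][0,0],s['tool_rot'][1,0])),s['tool_rot'][2],s['time_s'],s['force'])
pickle.dump(cal('wrist'),open('w1.pkl','wb'));snap('wrist','w1.png')
rows([.5095,-.135,.25],11.45,10)
E
```

```text
[0.20567249 0.69484605 0.21793033] 73.51588421193888 [-1.19419620e-04 -1.20659993e-03 -9.99999265e-01] 0.15 [ 0.35828071 -0.13881799 -0.02025185]
[{"tx": -5.27, "ty": -7.1, "tz": -0.31, "wx": -0.0, "wy": 0.0, "wz": 0.108}, {"tx": -6.0, "ty": -6.48, "tz": -0.31, "wx": -0.0, "wy": 0.0, "wz": 0.108}, {"tx": -6.67, "ty": -5.8, "tz": -0.31, "wx": -0.0, "wy": 0.0, "wz": 0.108}, {"tx": -7.26, "ty": -5.04, "tz": -0.31, "wx": -0.0, "wy": 0.0, "wz": 0.108}, {"tx": -7.76, "ty": -4.23, "tz": -0.32, "wx": -0.0, "wy": 0.0, "wz": 0.108}, {"tx": -8.17, "ty": -3.36, "tz": -0.32, "wx": -0.0, "wy": 0.0, "wz": 0.108}, {"tx": -8.49, "ty": -2.46, "tz": -0.32, "wx": -0.0, "wy": 0.0, "wz": 0.108}, {"tx": -8.7, "ty": -1.53, "tz": -0.32, "wx": -0.0, "wy": 0.0, "wz": 0.108}, {"tx": -8.82, "ty": -0.58, "tz": -0.32, "wx": -0.0, "wy": 0.0, "wz": 0.108}, {"tx": -8.83, "ty": 0.38, "tz": -0.32, "wx": -0.0, "wy": 0.0, "wz": 0.108}]
```

View pics/w1.png

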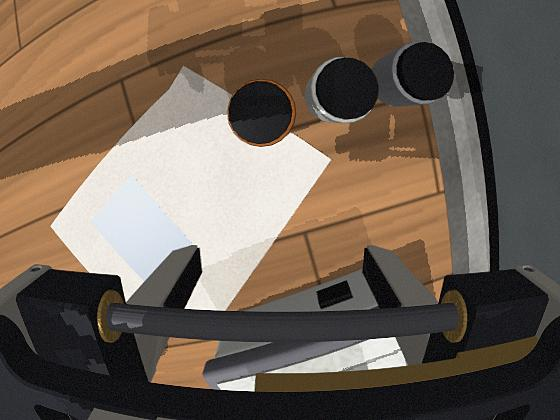

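The arm hasn't moved yet: the plan was refused because every row needs all six keys. The picture is just the start view, with the fingertips at (190,250) and (375,250).

>>> carry_out:
  plan:
    - {"tx": -3.0,"ty": -2.6,"tz": -0.13,"wx": 0,"wy": 0,"wz": 0.089}
    - {"tx": -3.2,"ty": -2.4,"tz": -0.13,"wx": 0,"wy": 0,"wz": 0.089}
    - {"tx": -3.4,"ty": -2.1,"tz": -0.14,"wx": 0,"wy": 0,"wz": 0.089}
    - {"tx": -3.6,"ty": -1.7,"tz": -0.14,"wx": 0,"wy": 0,"wz": 0.089}
    - {"tx": -3.7,"ty": -1.4,"tz": -0.14,"wx": 0,"wy": 0,"wz": 0.089}
    - {"tx": -3.8,"ty": -1.1,"tz": -0.14,"wx": 0,"wy": 0,"wz": 0.089}
    - {"tx": -3.9,"ty": -0.7,"tz": -0.14,"wx": 0,"wy": 0,"wz": 0.089}
    - {"tx": -4.0,"ty": -0.4,"tz": -0.14,"wx": 0,"wy": 0,"wz": 0.089}
    - {"tx": -4.0,"ty": 0,"tz": -0.14,"wx": 0,"wy": 0,"wz": 0.089}
    - {"tx": -4.0,"ty": 0.3,"tz": -0.14,"wx": 0,"wy": 0,"wz": 0.089}
    - {"tx": -3.9,"ty": 0.7,"tz": -0.14,"wx": 0,"wy": 0,"wz": 0.089}
    - {"tx": -3.9,"ty": 1.0,"tz": -0.14,"wx": 0,"wy": 0,"wz": 0.089}
  gripper: 0.2

```text
time_s: 1.2
tool_pos: [0.4617, 0.289, 0.2355]
tool_rot: [[-0.209, 0.978, 0.0], [0.978, 0.209, 0.0], [0.0, 0.0, -1.0]]
force: [0.1, -0.0, 0.3]
gripper_width: 0.0555
gripper_force: 0.0
```

>>> carry_out:
  plan:
    - {"tx": -3.8,"ty": 1.4,"tz": -0.14,"wx": 0,"wy": 0,"wz": 0.089}
    - {"tx": -3.6,"ty": 1.7,"tz": -0.14,"wx": 0,"wy": 0,"wz": 0.089}
    - {"tx": -3.4,"ty": 2.0,"tz": -0.14,"wx": 0,"wy": 0,"wz": 0.089}
    - {"tx": -3.3,"ty": 2.3,"tz": -0.14,"wx": 0,"wy": 0,"wz": 0.089}
    - {"tx": 0,"ty": 0,"tz": 0,"wx": 0,"wy": 0,"wz": 0}
    - {"tx": 0,"ty": 0,"tz": 0,"wx": 0,"wy": 0,"wz": 0}
    - {"tx": 0,"ty": 0,"tz": 0,"wx": 0,"wy": 0,"wz": 0}

```text
time_s: 1.78
tool_pos: [0.5464, 0.1558, 0.2406]
tool_rot: [[0.14, 0.99, -0.001], [0.99, -0.14, 0.0], [0.0, -0.001, -1.0]]
force: [-0.6, 0.1, -0.8]
gripper_width: 0.0556
gripper_force: 0.0
```

```bash
python3 - <<'E'
from h import *
import pickle
s=env.state();print(s['tool_pos'],np.degrees(np.arctan2(-s['tool_rot'][0,0],s['tool_rot'][1,0])),s['tool_rot'][2],s['time_s'],s['force'])
pickle.dump(cal('wrist'),open('w1.pkl','wb'));snap('wrist','w1.png')
rows([.5095,-.135,.25],11.45,10)
E
```

```text
[0.54635554 0.15577236 0.24063566] -8.045104763891318 [ 1.52603003e-04 -5.99926145e-04 -9.99999808e-01] 1.7833 [-0.63100357  0.10876517 -0.83516218]
[{"tx": -2.94, "ty": 0.04, "tz": -0.1, "wx": -0.0, "wy": -0.0, "wz": -0.034}, {"tx": -2.94, "ty": -0.06, "tz": -0.1, "wx": -0.0, "wy": -0.0, "wz": -0.034}, {"tx": -2.93, "ty": -0.16, "tz": -0.09, "wx": -0.0, "wy": -0.0, "wz": -0.034}, {"tx": -2.93, "ty": -0.26, "tz": -0.09, "wx": -0.0, "wy": -0.0, "wz": -0.034}, {"tx": -2.92, "ty": -0.36, "tz": -0.09, "wx": -0.0, "wy": -0.0, "wz": -0.034}, {"tx": -2.9, "ty": -0.45, "tz": -0.09, "wx": -0.0, "wy": -0.0, "wz": -0.034}, {"tx": -2.89, "ty": -0.55, "tz": -0.09, "wx": -0.0, "wy": -0.0, "wz": -0.034}, {"tx": -2.87, "ty": -0.65, "tz": -0.09, "wx": -0.0, "wy": -0.0, "wz": -0.034}, {"tx": -2.84, "ty": -0.75, "tz": -0.09, "wx": -0.0, "wy": -0.0, "wz": -0.034}, {"tx": -2.81, "ty": -0.84, "tz": -0.09, "wx": -0.0, "wy": -0.0, "wz": -0.034}]
```

View pics/w1.png

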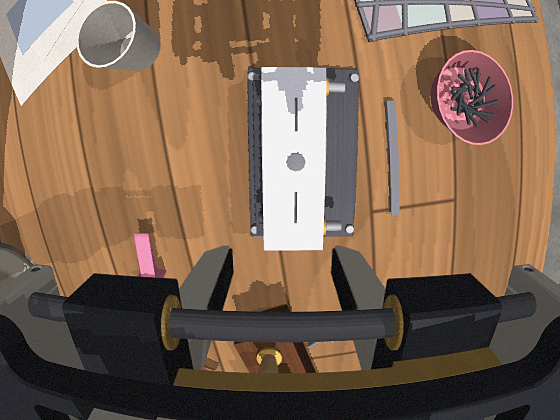

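The wrist view shows the mould at (293,158), slot a at (296,114), slot b at (295,208) and the gate at (296,162). Slots are measured next, while the arm goes to the wedge.

```bash
python3 - <<'E'
from h import *
import pickle
c=pickle.load(open('w1.pkl','rb'));im=cv2.imread('pics/w1.png');g=cv2.cvtColor(im,6).astype(float)
Q=[]
for n,(y0,y1) in {'A':(95,135),'B':(190,226)}.items():
    pts=[]
    for v in range(y0,y1):
        r=220-g[v,286:306]; r=np.clip(r-60,0,None)
        if r.max()>40: pts.append(((r*np.arange(286,306)).sum()/r.sum(),v))
    P=np.array([onz(c,u,v,.08,True) for u,v in pts]); print(n,len(pts),pts[0],pts[-1],P[0],P[-1],(P[0]+P[-1])/2); Q+= [P[0],P[-1]]
d=Q[0]-Q[-1];print('yaw',np.degrees(np.arctan2(-d[0],d[1])))
for t in('A','B'):pass
E
```

```text
A 33 (np.float64(295.68679245283016), 98) (np.float64(295.64141414141415), 130) [0.57265646 0.25024543 0.08      ] [0.56820901 0.21838806 0.08      ] [0.57043274 0.23431675 0.08      ]
B 31 (np.float64(295.6265060240964), 192) (np.float64(295.21176470588233), 222) [0.55975353 0.1554039  0.08      ] [0.55512711 0.12322381 0.08      ] [0.55744032 0.13931386 0.08      ]
yaw -7.857355731549701
```

>>> carry_out:
  plan:
    - {"tx": -2.9,"ty": 0,"tz": -0.1,"wx": 0,"wy": 0,"wz": -0.034}
    - {"tx": -2.9,"ty": -0.1,"tz": -0.1,"wx": 0,"wy": 0,"wz": -0.034}
    - {"tx": -2.9,"ty": -0.2,"tz": -0.1,"wx": 0,"wy": 0,"wz": -0.034}
    - {"tx": -2.9,"ty": -0.3,"tz": -0.1,"wx": 0,"wy": 0,"wz": -0.034}
    - {"tx": -2.9,"ty": -0.4,"tz": -0.1,"wx": 0,"wy": 0,"wz": -0.034}
    - {"tx": -2.9,"ty": -0.5,"tz": -0.1,"wx": 0,"wy": 0,"wz": -0.034}
    - {"tx": -2.9,"ty": -0.5,"tz": -0.1,"wx": 0,"wy": 0,"wz": -0.034}
    - {"tx": -2.9,"ty": -0.6,"tz": -0.1,"wx": 0,"wy": 0,"wz": -0.034}
    - {"tx": -2.4,"ty": -0.8,"tz": -0.1,"wx": 0,"wy": 0,"wz": -0.034}
    - {"tx": -0.8,"ty": -0.7,"tz": -0.1,"wx": 0,"wy": 0,"wz": -0.034}
    - {"tx": 0,"ty": 0,"tz": 0,"wx": 0,"wy": 0,"wz": 0}
    - {"tx": 0,"ty": 0,"tz": 0,"wx": 0,"wy": 0,"wz": 0}
  gripper: 0.2

```text
time_s: 2.83
tool_pos: [0.5053, -0.1091, 0.2509]
tool_rot: [[-0.198, 0.98, 0.0], [0.98, 0.198, 0.001], [0.001, 0.0, -1.0]]
force: [1.1, 0.5, 0.3]
gripper_width: 0.0558
gripper_force: 0.0
```

```bash
python3 - <<'E'
from h import *
import pickle
s=env.state();print(s['tool_pos'],np.degrees(np.arctan2(-s['tool_rot'][0,0],s['tool_rot'][1,0])),s['time_s'],s['force'])
c=cal('wrist');pickle.dump(c,open('w2.pkl','wb'));snap('wrist','w2.png')
print(proj(c,[.5095,-.135,.13],True),proj(c,[.5095,-.135,.066],True))
E
```

```text
[ 0.50530352 -0.1090626   0.25088006] 11.417667532228664 2.8333 [1.09054075 0.50609037 0.28315772]
(np.float64(281.92287437845744), np.float64(230.91580149491801)) (np.float64(281.88851239191405), np.float64(211.61555931688557))
```

View pics/w2.png

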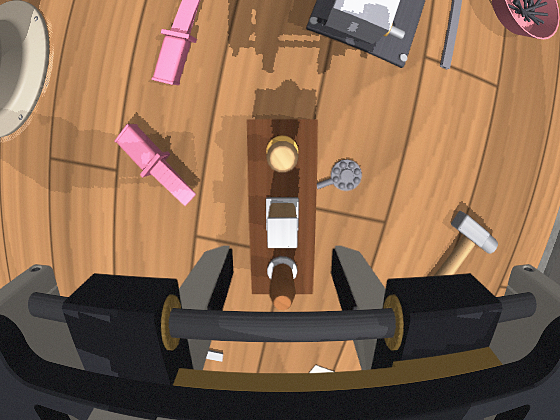

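The view shows the wedge handle top (bright square) at about (283,232), the brass tool at (282,153) and the awl at (283,285), with the pink look-alikes off to the left. I'll refine the handle and block positions.

```bash
python3 - <<'E'
from h import *
import pickle
c=pickle.load(open('w2.pkl','rb'));im=cv2.imread('pics/w2.png')
g=im.min(2); print(g[195:252:3,262:304:3])
# block edges: hue/brightness along rows
for v in (180,190,260): 
    print(v,im[v,240:326:2].sum(1))
E
```

```text
[[ 52  54  30  32  24  28  30  32  28  27  33  31  53  55]
 [ 45  35  98 107 107 103 111 109 108 105 109 108  73  53]
 [ 48  13 226 105 114 114 114 140 146 139 139 140  92  52]
 [ 47  11 226  55  63  59  55  58  50  58  54 139 148  44]
 [ 44  11 239  53  59  59  53  59  57  57  59 104 145  58]
 [ 52  16 213  50  63  60  61  59  63  56  59  73 130  55]
 [ 46  19 156  61  62  59  53  60  59  60  59  34 137  54]
 [ 47  25 106  59  56  53  54  50  52  55  48  40 138  58]
 [ 46  21 255 253 254 255 251 246 249 253 246 249  87  52]
 [ 42  19 242 237 237 238 237 233 238 241 236 240  84  49]
 [ 52  20 244 238 239 240 238 235 238 240 237 239  73  50]
 [ 58  17 247 239 240 242 239 236 241 242 237 240 106  56]
 [ 45  45 252 240 240 243 241 237 242 243 238 244  27  55]
 [ 47  54 252 242 242 245 242 240 243 244 241 249  39  56]
 [ 56  49 253 242 243 245 245 241 243 246 243 252  37  54]
 [ 48  53 254 244 245 247 246 242 244 246 243 252  35  54]
 [ 50  49 252 244 245 247 246 243 245 247 245 252  35  51]
 [ 59  52 255 251 252 255 254 250 253 246 253 255  35  48]
 [ 49  53  40  38  20  23  19  21   8  19  23  14  48  48]]
180 [378 369 379 408 282 254 257 250 262 261 267 259 267 243 234 231 179 160
 154 161 149 163 164 148 151 145 136 153 143 138 266 256 252 247 265 281
 267 251 261 528 298 259 210]
190 [373 364 383 416 296 259 256 240 242 261 259 243 256 265 231 178 156 163
 158 154 155 155 161 161 139 145 157 155 143 156 278 266 261 241 266 270
 260 242 360 468 460 453 451]
260 [401 387 392 403 418 315 216 204 212 215 233 224 233 232 212 156 216 393
 445 438 436 434 420 428 437 341 232 119 245 248 241 255 252 277 272 257
 244 381 430 459 450 435 430]
```

```bash
python3 - <<'E'
from h import *
import pickle
c=pickle.load(open('w2.pkl','rb'));im=cv2.imread('pics/w2.png')
m=(im.min(2)>200).astype(np.uint8);m[:219]=0;m[249:]=0;m[:,:262]=0;m[:,304:]=0
vv,uu=np.nonzero(m);u,v=uu.mean(),vv.mean();print(uu.min(),uu.max(),vv.min(),vv.max(),u,v)
W=onz(c,u,v,.13,True);print('handle',W)
print('blockmid x at handle row', [onz(c,uu,185,.066,True) for uu in (247,316)])
P=np.array([onz(c,*p,.066,True) for p in((247,119),(317,119),(313,294),(250,294))]);print(P,P.mean(0))
d=P[0]-P[3]+P[1]-P[2];print(np.degrees(np.arctan2(-d[0],d[1])))
d=(onz(c,267,245,.13,True)-onz(c,267,221,.13,True));print('handle yaw',np.degrees(np.arctan2(d[0],-d[1])))
s=rows([W[0],W[1],.2],11.4,4); rows([W[0],W[1],.09],11.4,6,s)
E
```

```text
268 297 219 247 282.0285035629454 232.97387173396675
handle [ 0.51000313 -0.13699427  0.13      ]
blockmid x at handle row [array([ 0.4656799 , -0.11257794,  0.066     ]), array([ 0.54037497, -0.09753865,  0.066     ])]
[[ 0.45260905 -0.04130483  0.066     ]
 [ 0.52590623 -0.02653142  0.066     ]
 [ 0.56872793 -0.23240029  0.066     ]
 [ 0.4916763  -0.24792691  0.066     ]] [ 0.50972988 -0.13704086  0.066     ]
11.228539540634152
handle yaw 10.547248793860213
[{"tx": -0.72, "ty": -0.03, "tz": 1.27, "wx": 0.0, "wy": -0.0, "wz": 0.0}, {"tx": -0.72, "ty": -0.03, "tz": 1.27, "wx": 0.0, "wy": -0.0, "wz": 0.0}, {"tx": -0.72, "ty": -0.03, "tz": 1.27, "wx": 0.0, "wy": -0.0, "wz": 0.0}, {"tx": -0.72, "ty": -0.03, "tz": 1.27, "wx": 0.0, "wy": -0.0, "wz": 0.0}]
[{"tx": 0.0, "ty": 0.0, "tz": 1.83, "wx": 0.0, "wy": 0.0, "wz": 0.0}, {"tx": 0.0, "ty": 0.0, "tz": 1.83, "wx": 0.0, "wy": 0.0, "wz": 0.0}, {"tx": 0.0, "ty": 0.0, "tz": 1.83, "wx": 0.0, "wy": 0.0, "wz": 0.0}, {"tx": 0.0, "ty": 0.0, "tz": 1.83, "wx": 0.0, "wy": 0.0, "wz": 0.0}, {"tx": 0.0, "ty": 0.0, "tz": 1.83, "wx": 0.0, "wy": 0.0, "wz": 0.0}, {"tx": 0.0, "ty": 0.0, "tz": 1.83, "wx": 0.0, "wy": 0.0, "wz": 0.0}]
```

>>> carry_out:
  plan:
    - {"tx": -0.7,"ty": 0,"tz": 1.3,"wx": 0,"wy": 0,"wz": 0}
    - {"tx": -0.7,"ty": 0,"tz": 1.3,"wx": 0,"wy": 0,"wz": 0}
    - {"tx": -0.7,"ty": -0.05,"tz": 1.3,"wx": 0,"wy": 0,"wz": 0}
    - {"tx": -0.7,"ty": -0.05,"tz": 1.3,"wx": 0,"wy": 0,"wz": 0}
    - {"tx": 0,"ty": 0,"tz": 2.0,"wx": 0,"wy": 0,"wz": 0}
    - {"tx": 0,"ty": 0,"tz": 2.0,"wx": 0,"wy": 0,"wz": 0}
    - {"tx": 0,"ty": 0,"tz": 2.0,"wx": 0,"wy": 0,"wz": 0}
    - {"tx": 0,"ty": 0,"tz": 2.0,"wx": 0,"wy": 0,"wz": 0}
    - {"tx": 0,"ty": 0,"tz": 2.0,"wx": 0,"wy": 0,"wz": 0}
    - {"tx": 0,"ty": 0,"tz": 1.2,"wx": 0,"wy": 0,"wz": 0}
    - {"tx": 0,"ty": 0,"tz": 0.2,"wx": 0,"wy": 0,"wz": 0}
    - {"tx": 0,"ty": 0,"tz": 0,"wx": 0,"wy": 0,"wz": 0}

```text
time_s: 3.88
tool_pos: [0.5099, -0.1363, 0.084]
tool_rot: [[-0.199, 0.98, -0.002], [0.98, 0.199, 0.001], [0.001, -0.002, -1.0]]
force: [-0.3, 0.1, 0.1]
gripper_width: 0.0561
gripper_force: 0.0
```

>>> carry_out:
  plan:
    - {"tx": 0,"ty": 0,"tz": 0,"wx": 0,"wy": 0,"wz": 0}
    - {"tx": 0,"ty": 0,"tz": 0,"wx": 0,"wy": 0,"wz": 0}
    - {"tx": 0,"ty": 0,"tz": 0,"wx": 0,"wy": 0,"wz": 0}
    - {"tx": 0,"ty": 0,"tz": 0,"wx": 0,"wy": 0,"wz": 0}
    - {"tx": 0,"ty": 0,"tz": 0,"wx": 0,"wy": 0,"wz": 0}
    - {"tx": 0,"ty": 0,"tz": 0,"wx": 0,"wy": 0,"wz": 0}
    - {"tx": 0,"ty": 0,"tz": 0,"wx": 0,"wy": 0,"wz": 0}
    - {"tx": 0,"ty": 0,"tz": 0,"wx": 0,"wy": 0,"wz": 0}
  gripper: -0.5
  grip_force: 45

```text
time_s: 4.55
tool_pos: [0.5104, -0.138, 0.0854]
tool_rot: [[-0.198, 0.98, 0.001], [0.98, 0.198, 0.0], [-0.0, 0.001, -1.0]]
force: [0.2, 2.1, 6.5]
gripper_width: 0.0277
gripper_force: 45.0
```

>>> carry_out:
  plan:
    - {"tx": 0,"ty": 0,"tz": -0.3,"wx": 0,"wy": 0,"wz": 0}
    - {"tx": 0,"ty": 0,"tz": -1.0,"wx": 0,"wy": 0,"wz": 0}
    - {"tx": 0,"ty": 0,"tz": -2.0,"wx": 0,"wy": 0,"wz": 0}
    - {"tx": 0,"ty": 0,"tz": -2.5,"wx": 0,"wy": 0,"wz": 0}
    - {"tx": 0,"ty": 0,"tz": -2.5,"wx": 0,"wy": 0,"wz": 0}
    - {"tx": 0,"ty": 0,"tz": -2.5,"wx": 0,"wy": 0,"wz": 0}
    - {"tx": 0,"ty": 0,"tz": -2.5,"wx": 0,"wy": 0,"wz": 0}
    - {"tx": 0,"ty": 0,"tz": -2.0,"wx": 0,"wy": 0,"wz": 0}
    - {"tx": 0,"ty": 0,"tz": -1.2,"wx": 0,"wy": 0,"wz": 0}
    - {"tx": 0,"ty": 0,"tz": -0.3,"wx": 0,"wy": 0,"wz": 0}
    - {"tx": 0,"ty": 0,"tz": 0,"wx": 0,"wy": 0,"wz": 0}

```text
time_s: 5.47
tool_pos: [0.5098, -0.138, 0.2538]
tool_rot: [[-0.198, 0.98, 0.002], [0.98, 0.198, 0.0], [-0.0, 0.002, -1.0]]
force: [-0.4, -0.2, -3.4]
gripper_width: 0.0278
gripper_force: 45.0
```

```bash
python3 - <<'E'
from h import *
s=env.state();print(s['tool_pos'],s['force'],s['gripper_width'])
rows([.5704,.2343,.2],-7.9,14)
E
```

```text
[ 0.50979278 -0.13796982  0.25381426] [-0.41549503 -0.18351916 -3.37917277] 0.027798860055359864
[{"tx": 2.52, "ty": 0.95, "tz": 0.39, "wx": 0.0, "wy": -0.0, "wz": 0.024}, {"tx": 2.54, "ty": 0.89, "tz": 0.39, "wx": 0.0, "wy": -0.0, "wz": 0.024}, {"tx": 2.56, "ty": 0.83, "tz": 0.39, "wx": 0.0, "wy": -0.0, "wz": 0.024}, {"tx": 2.58, "ty": 0.77, "tz": 0.38, "wx": 0.0, "wy": -0.0, "wz": 0.024}, {"tx": 2.6, "ty": 0.7, "tz": 0.38, "wx": 0.0, "wy": -0.0, "wz": 0.024}, {"tx": 2.62, "ty": 0.64, "tz": 0.38, "wx": 0.0, "wy": -0.0, "wz": 0.024}, {"tx": 2.63, "ty": 0.58, "tz": 0.38, "wx": 0.0, "wy": -0.0, "wz": 0.024}, {"tx": 2.64, "ty": 0.51, "tz": 0.38, "wx": 0.0, "wy": -0.0, "wz": 0.024}, {"tx": 2.66, "ty": 0.45, "tz": 0.38, "wx": 0.0, "wy": -0.0, "wz": 0.024}, {"tx": 2.67, "ty": 0.39, "tz": 0.38, "wx": 0.0, "wy": -0.0, "wz": 0.024}, {"tx": 2.67, "ty": 0.32, "tz": 0.38, "wx": 0.0, "wy": -0.0, "wz": 0.024}, {"tx": 2.68, "ty": 0.26, "tz": 0.38, "wx": 0.0, "wy": -0.0, "wz": 0.024}, {"tx": 2.69, "ty": 0.19, "tz": 0.38, "wx": 0.0, "wy": -0.0, "wz": 0.024}, {"tx": 2.69, "ty": 0.13, "tz": 0.38, "wx": 0.0, "wy": -0.0, "wz": 0.024}]
```

>>> carry_out:
  plan:
    - {"tx": 2.5,"ty": 0.9,"tz": 0,"wx": 0,"wy": 0,"wz": 0.024}
    - {"tx": 2.6,"ty": 0.9,"tz": 0,"wx": 0,"wy": 0,"wz": 0.024}
    - {"tx": 2.6,"ty": 0.8,"tz": 0,"wx": 0,"wy": 0,"wz": 0.024}
    - {"tx": 2.6,"ty": 0.8,"tz": 0,"wx": 0,"wy": 0,"wz": 0.024}
    - {"tx": 2.6,"ty": 0.7,"tz": 0.5,"wx": 0,"wy": 0,"wz": 0.024}
    - {"tx": 2.6,"ty": 0.6,"tz": 0.5,"wx": 0,"wy": 0,"wz": 0.024}
    - {"tx": 2.6,"ty": 0.6,"tz": 0.5,"wx": 0,"wy": 0,"wz": 0.024}
    - {"tx": 2.6,"ty": 0.5,"tz": 0.5,"wx": 0,"wy": 0,"wz": 0.024}
    - {"tx": 2.7,"ty": 0.5,"tz": 0.5,"wx": 0,"wy": 0,"wz": 0.024}
    - {"tx": 2.7,"ty": 0.4,"tz": 0.6,"wx": 0,"wy": 0,"wz": 0.024}
    - {"tx": 2.7,"ty": 0.3,"tz": 0.6,"wx": 0,"wy": 0,"wz": 0.024}
    - {"tx": 2.7,"ty": 0.3,"tz": 0.6,"wx": 0,"wy": 0,"wz": 0.024}

```text
time_s: 6.47
tool_pos: [0.5609, 0.1832, 0.2082]
tool_rot: [[0.09, 0.996, -0.002], [0.996, -0.09, -0.001], [-0.001, -0.002, -1.0]]
force: [0.7, -0.5, -2.4]
gripper_width: 0.0277
gripper_force: 45.0
```

>>> carry_out:
  plan:
    - {"tx": 2.7,"ty": 0.2,"tz": 0.6,"wx": 0,"wy": 0,"wz": 0.024}
    - {"tx": 2.6,"ty": 0.1,"tz": 0.5,"wx": 0,"wy": 0,"wz": 0.024}
    - {"tx": 0,"ty": 0,"tz": 0,"wx": 0,"wy": 0,"wz": 0}
    - {"tx": 0,"ty": 0,"tz": 0,"wx": 0,"wy": 0,"wz": 0}
    - {"tx": 0,"ty": 0,"tz": 0,"wx": 0,"wy": 0,"wz": 0}

```text
time_s: 6.88
tool_pos: [0.5694, 0.2337, 0.1977]
tool_rot: [[0.136, 0.991, -0.002], [0.991, -0.136, -0.002], [-0.002, -0.001, -1.0]]
force: [0.5, -1.0, -1.3]
gripper_width: 0.028
gripper_force: 45.0
```

```bash
python3 - <<'E'
from h import *
import pickle
s=env.state();print(s['tool_pos'],np.degrees(np.arctan2(-s['tool_rot'][0,0],s['tool_rot'][1,0])),s['force'],s['time_s'])
c=cal('wrist');pickle.dump((c,s),open('w3.pkl','wb'));im=snap('wrist','w3.png')
p=s['tool_pos'];R=s['tool_rot']
for z in (.0834,.02): print('pred tip/shoulder px',proj(c,p+R@[0,0,z],True))
print('slot pred',proj(c,[.5704,.2343,.08],True))
u,v=map(int,proj(c,p+R@[0,0,.0834],True))
cv2.imwrite('pics/w3c.png',cv2.resize(im[100:300,180:400,::-1],(660,600),interpolation=cv2.INTER_CUBIC))
E
```

```text
[0.5694028  0.23368211 0.19772772] -7.842125651735549 [ 0.49252515 -1.0406276  -1.31022557] 6.8833
pred tip/shoulder px (np.float64(282.864314591199), np.float64(215.47563705256687))
pred tip/shoulder px (np.float64(283.2212131951907), np.float64(245.72684089453452))
slot pred (np.float64(283.92747813198815), np.float64(203.22868800339995))
```

View pics/w3c.png

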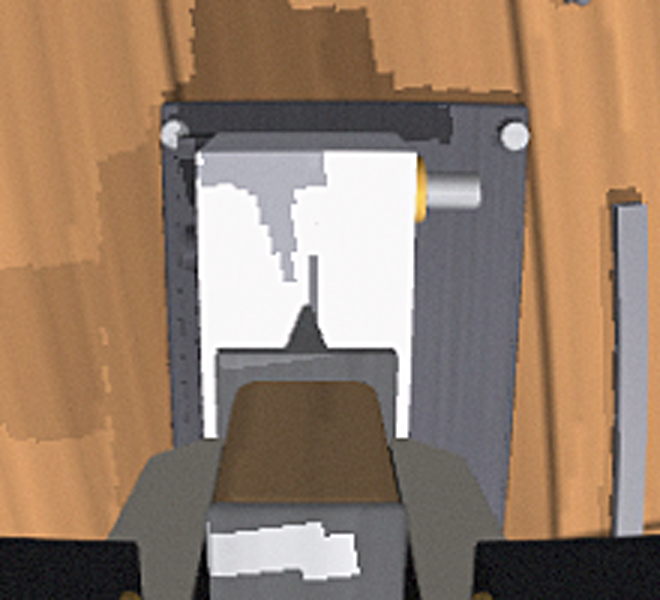

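The crop shows the blade tip at (307,303) and slot a at (313,258–300), so the slot is about 1.5–2 mm to the +x side of the tip. I'll lower and shift, then measure close up.

>>> carry_out:
  plan:
    - {"tx": 0,"ty": 0.05,"tz": 0.4,"wx": 0,"wy": 0,"wz": 0}
    - {"tx": 0,"ty": 0.05,"tz": 0.5,"wx": 0,"wy": 0,"wz": 0}
    - {"tx": 0,"ty": 0.05,"tz": 0.5,"wx": 0,"wy": 0,"wz": 0}
    - {"tx": 0,"ty": 0,"tz": 0.5,"wx": 0,"wy": 0,"wz": 0}
    - {"tx": 0,"ty": 0,"tz": 0.4,"wx": 0,"wy": 0,"wz": 0}
    - {"tx": 0,"ty": 0,"tz": 0.2,"wx": 0,"wy": 0,"wz": 0}
    - {"tx": 0,"ty": 0,"tz": 0,"wx": 0,"wy": 0,"wz": 0}
    - {"tx": 0,"ty": 0,"tz": 0,"wx": 0,"wy": 0,"wz": 0}

```text
time_s: 7.6
tool_pos: [0.5716, 0.2344, 0.1737]
tool_rot: [[0.137, 0.991, -0.0], [0.991, -0.137, -0.0], [-0.0, -0.0, -1.0]]
force: [-0.0, 0.1, -4.0]
gripper_width: 0.0275
gripper_force: 45.0
```

```bash
cat >> h.py <<'E'
def close(tag,v0=150,v1=235,u0=262,u1=304,show=True):
    s=env.state();c=cal('wrist');im=snap('wrist',tag+'.png').astype(int).min(2)
    print('tcp',s['tool_pos'].round(5),'F',s['force'].round(2),'t',s['time_s'])
    if show:
        for v in range(v0,v1,2): print(v,' '.join('%3d'%x for x in im[v,u0:u1]))
    return s,c,im
E
python3 - <<'E'
from h import *
close('w4',172,210,266,302)
E
```

```text
tcp [0.57156 0.23436 0.17372] F [-0.02  0.08 -3.99] t 7.6
172 185 187 186 188 188 189 186 184 190 185 184 183 186 188 187 193 190 188 188 188 187 186 186 186 189 185 177 255 253 250 251 250 250 251 250 250
174 185 185 183 184 186 188 183 188 184 187 185 188 186 188 185 187 187 183 184 185 188 188 186 189 187 181 170 253 252 251 251 250 250 250 250 250
176 188 184 187 184 187 186 187 187 189 188 187 184 188 188 185 180 181 183 187 187 186 185 190 184 173 255 255 251 251 250 250 251 250 250 250 250
178 189 183 189 186 189 187 186 186 184 185 188 189 188 185 181 176 176 183 190 190 185 186 188 182 178 255 254 251 250 250 250 250 251 251 251 250
180 186 186 185 183 187 187 186 187 185 185 188 186 188 184 186 187 189 190 186 188 188 190 187 187 182 198 253 252 251 251 250 250 250 250 250 251
182 184 186 187 186 186 184 185 190 185 189 187 187 184 177 255 255 216 181 183 182 186 183 184 181 177 171 251 252 250 251 250 250 250 250 251 250
184 175 183 189 187 187 186 187 186 186 186 185 185 185 178 254 255 254 255 255 255 255 255 255 255 255 253 251 250 250 250 250 250 251 250 250 250
186 22
[... 1069 characters left out ...]
 146 182 188 190 175 123  77 140 198 255 254 250 250 251 250 251 250 251 251 251 250 250 250 250 251 250 251
202 250 250 250 250 251 252 255 191 137 146 182 191 195 185 106  74  68 171 255 255 251 251 250 250 251 251 250 251 250 250 250 251 251 250 249 251
204 250 250 251 251 250 251 253 255 202 139 180 195 200 136  81  76  78  65 176 255 254 251 251 250 250 250 250 250 250 251 250 251 250 250 250 250
206 250 251 250 251 251 250 253 255 197 142 190 200 134  79  76  79  81  77  59 233 255 253 250 250 250 250 250 250 251 251 250 251 251 250 250 251
208 250 250 250 250 251 250 252 255 190 140 147 173 104  75  81  84  81  74  75  60 255 255 252 250 250 251 250 251 250 250 250 251 250 250 250 250
```

>>> carry_out:
  plan:
    - {"tx": 0,"ty": -0.01,"tz": 0.1,"wx": 0,"wy": 0,"wz": 0}
    - {"tx": 0,"ty": 0,"tz": 0.1,"wx": 0,"wy": 0,"wz": 0}
    - {"tx": 0,"ty": 0,"tz": 0.1,"wx": 0,"wy": 0,"wz": 0}
    - {"tx": 0,"ty": 0,"tz": 0.1,"wx": 0,"wy": 0,"wz": 0}
    - {"tx": 0,"ty": 0,"tz": 0.1,"wx": 0,"wy": 0,"wz": 0}
    - {"tx": 0,"ty": 0,"tz": 0.1,"wx": 0,"wy": 0,"wz": 0}
    - {"tx": 0,"ty": 0,"tz": 0.1,"wx": 0,"wy": 0,"wz": 0}
    - {"tx": 0,"ty": 0,"tz": 0.1,"wx": 0,"wy": 0,"wz": 0}
    - {"tx": 0,"ty": 0,"tz": 0.05,"wx": 0,"wy": 0,"wz": 0}
    - {"tx": 0,"ty": 0,"tz": 0,"wx": 0,"wy": 0,"wz": 0}

```text
time_s: 8.48
tool_pos: [0.5714, 0.2344, 0.1652]
tool_rot: [[0.137, 0.991, -0.0], [0.991, -0.137, -0.0], [-0.0, -0.0, -1.0]]
force: [0.2, -0.5, -2.6]
gripper_width: 0.0279
gripper_force: 45.0
```

```bash
python3 - <<'E'
from h import *
close('w5',178,210,266,302)
E
```

```text
tcp [0.57142 0.23436 0.1652 ] F [ 0.24 -0.55 -2.64] t 8.4833
178 187 189 190 189 187 188 188 188 184 189 187 189 185 184 179 179 178 184 188 187 187 185 185 186 186 185 189 176 255 253 251 251 251 250 250 251
180 186 188 186 189 184 188 189 186 189 187 190 188 185 186 176 180 180 181 184 187 187 185 189 191 185 188 185 176 255 254 251 250 251 250 250 250
182 188 183 186 185 184 185 188 189 188 185 189 184 188 186 186 190 192 191 186 187 188 187 186 185 190 187 187 183 193 253 252 250 250 250 251 251
184 189 190 182 186 186 188 187 186 186 186 188 185 189 187 187 190 190 192 184 187 188 185 187 189 186 185 184 179 166 253 252 250 251 250 251 251
186 190 186 186 185 187 185 184 185 187 187 186 187 186 184 186 185 187 186 187 187 187 186 188 187 189 186 179 255 255 252 250 250 250 251 250 251
188 189 189 190 191 187 187 185 186 188 186 188 187 189 186 186 187 190 187 190 184 189 187 189 187 187 186 176 255 253 251 251 250 251 251 250 250
190 187 185 189 187 184 187 190 185 187 184 188 189 191 186 187 188 184 189 185 184 186 184 182 173 178 176 168 253 252 250 251 251 250 251 251 250
192
[... 628 characters left out ...]
 190 192 191 195 206 158  86 145 145 255 255 251 250 250 250 250 251 251 251 250 250 250 250 250 251 251 250
202 250 251 252 255 191 134 146 149 153 151 154 153 156 162  99  72  75 111 255 255 251 251 250 250 250 250 250 251 250 251 250 251 251 251 250 251
204 251 250 251 253 255 200 146 153 156 155 156 154 164 119  83  88  77  68 180 255 254 251 250 250 250 251 250 251 250 251 250 251 250 251 250 251
206 250 251 251 252 255 195 137 142 147 154 152 164 115  81  87  81  84  76  55 234 255 253 251 251 251 250 251 250 250 251 251 250 250 251 251 251
208 251 251 251 251 253 255 255 255 198 146 158 150  91  75  84  78  81  76  73  60 255 255 252 251 250 251 251 250 251 251 251 250 250 250 250 251
```

>>> carry_out:
  plan:
    - {"tx": 0,"ty": 0,"tz": 0.04,"wx": 0,"wy": 0,"wz": 0}
    - {"tx": 0,"ty": 0,"tz": 0.04,"wx": 0,"wy": 0,"wz": 0}
    - {"tx": 0,"ty": 0,"tz": 0.04,"wx": 0,"wy": 0,"wz": 0}
    - {"tx": 0,"ty": 0,"tz": 0.04,"wx": 0,"wy": 0,"wz": 0}
    - {"tx": 0,"ty": 0,"tz": 0.04,"wx": 0,"wy": 0,"wz": 0}
    - {"tx": 0,"ty": 0,"tz": 0.04,"wx": 0,"wy": 0,"wz": 0}
    - {"tx": 0,"ty": 0,"tz": 0.04,"wx": 0,"wy": 0,"wz": 0}
    - {"tx": 0,"ty": 0,"tz": 0.04,"wx": 0,"wy": 0,"wz": 0}

```text
time_s: 9.2
tool_pos: [0.5715, 0.2344, 0.1621]
tool_rot: [[0.137, 0.991, 0.0], [0.991, -0.137, -0.0], [-0.0, 0.0, -1.0]]
force: [0.1, 0.3, -2.8]
gripper_width: 0.0275
gripper_force: 45.0
```

```bash
python3 - <<'E'
from h import *
close('w6',192,210,266,302)
E
```

```text
tcp [0.57147 0.23441 0.16209] F [ 0.09  0.34 -2.76] t 9.2
192 187 185 186 186 187 186 186 185 187 187 187 186 185 183 183 180 182 183 188 186 188 187 184 189 187 186 179 181 253 252 250 251 251 251 251 250
194 185 186 187 190 187 188 188 188 188 188 187 185 190 181 191 190 191 187 186 186 180 176 176 175 175 174 175 170 252 252 251 251 251 250 250 251
196 220 182 185 188 192 183 188 189 188 185 187 184 189 175 141  81 138 141 255 255 255 255 254 253 253 253 253 252 251 251 251 251 250 250 250 250
198 255 220 180 191 187 189 187 187 186 188 187 185 194 176 143  84 137 198 255 254 251 250 251 251 251 250 251 250 251 251 251 250 251 251 251 251
200 255 214 169 180 179 189 184 186 185 184 190 189 191 180 150  83 145 197 255 253 251 250 251 251 250 251 251 251 250 251 250 251 251 250 251 250
202 251 252 254 255 224 185 192 191 195 193 162 151 153 150  97  73  67 177 255 255 251 250 250 250 250 251 251 251 251 251 250 251 251 251 251 250
204 251 251 252 255 200 143 154 153 150 153 153 155 159 129  86  84  76  62 177 255 255 251 251 250 251 251 250 250 251 251 250 251 251 250 251 251
206 250 250 251 255 255 203 148 153 155 156 155 159 116  81  78  82  81  76  63 236 255 252 251 251 250 250 251 250 250 251 250 251 251 250 251 251
208 251 250 251 252 255 195 142 150 154 154 154 149  93  72  80  75  85  74  75  56 255 255 252 251 251 250 251 250 251 250 250 250 250 251 250 250
```

>>> carry_out:
  plan:
    - {"tx": 0,"ty": 0,"tz": 0.04,"wx": 0,"wy": 0,"wz": 0}
    - {"tx": 0,"ty": 0,"tz": 0.04,"wx": 0,"wy": 0,"wz": 0}
    - {"tx": 0,"ty": 0,"tz": 0.04,"wx": 0,"wy": 0,"wz": 0}
    - {"tx": 0,"ty": 0,"tz": 0.04,"wx": 0,"wy": 0,"wz": 0}
    - {"tx": 0,"ty": 0,"tz": 0.04,"wx": 0,"wy": 0,"wz": 0}
    - {"tx": 0,"ty": 0,"tz": 0.04,"wx": 0,"wy": 0,"wz": 0}
    - {"tx": 0,"ty": 0,"tz": 0.04,"wx": 0,"wy": 0,"wz": 0}
    - {"tx": 0,"ty": 0,"tz": 0.04,"wx": 0,"wy": 0,"wz": 0}

```text
time_s: 9.92
tool_pos: [0.5715, 0.2344, 0.1589]
tool_rot: [[0.137, 0.991, 0.0], [0.991, -0.137, -0.0], [-0.0, 0.0, -1.0]]
force: [0.5, 0.0, -2.5]
gripper_width: 0.0278
gripper_force: 45.0
```

```bash
python3 - <<'E'
from h import *
close('w7',192,212,266,302)
E
```

```text
tcp [0.57146 0.23442 0.1589 ] F [ 0.52  0.05 -2.53] t 9.9167
192 189 185 185 186 186 189 188 187 189 187 190 188 186 190 185 188 184 191 187 186 186 185 186 188 188 186 187 185 176 255 255 252 251 251 251 251
194 187 185 188 185 186 189 189 189 184 184 188 186 187 187 185 182 181 185 190 189 185 185 184 186 186 186 185 177 255 255 251 251 250 251 251 250
196 223 183 190 186 185 187 187 186 185 186 185 188 189 191 183 164 177 162 178 178 168 255 255 220 184 186 185 178 254 253 251 251 251 250 250 251
198 218 177 183 187 187 188 187 183 192 187 189 179 192 178 125  77 142 115 255 255 253 252 255 212 175 178 170 254 255 251 250 251 251 251 250 250
200 255 218 178 183 186 185 186 187 189 186 187 185 192 181 130  81 151 130 172 255 253 251 250 252 253 253 253 251 251 251 250 251 250 251 250 251
202 253 255 255 255 219 182 188 183 193 193 191 195 198 184 110  62  71  92 167 255 253 251 251 250 251 251 250 251 251 251 251 250 250 251 250 251
204 250 251 252 255 199 141 151 147 148 148 156 155 159 114  84  81  78  70 179 255 254 251 251 250 251 251 251 250 251 251 251 251 251 250 251 250
206 250 251 252 255 188 139 148 157 157 156 154 160 116  83  79  79  82  80  60 234 255 252 251 250 250 251 251 251 250 251 250 251 250 251 251 251
208 251 250 251 253 255 199 143 151 158 157 156 149  88  79  80  82  82  75  73  59 255 255 252 251 250 251 250 251 250 250 251 251 250 251 250 251
210 251 250 251 253 255 200 141 147 151 155 149  93  77  78  81  71  86  79  83  74  59 255 255 252 251 251 250 251 251 250 251 250 251 250 251 251
```

>>> carry_out:
  plan:
    - {"tx": 0,"ty": 0.003,"tz": 0.06,"wx": 0,"wy": 0,"wz": 0}
    - {"tx": 0,"ty": 0.006,"tz": 0.06,"wx": 0,"wy": 0,"wz": 0}
    - {"tx": 0,"ty": 0.006,"tz": 0.06,"wx": 0,"wy": 0,"wz": 0}
    - {"tx": 0,"ty": 0.006,"tz": 0.06,"wx": 0,"wy": 0,"wz": 0}
    - {"tx": 0,"ty": 0.006,"tz": 0.06,"wx": 0,"wy": 0,"wz": 0}
    - {"tx": 0,"ty": 0.006,"tz": 0.06,"wx": 0,"wy": 0,"wz": 0}

```text
time_s: 10.47
tool_pos: [0.5716, 0.2345, 0.1554]
tool_rot: [[0.136, 0.991, -0.0], [0.991, -0.136, 0.0], [0.0, -0.0, -1.0]]
force: [-2.5, -0.2, 1.4]
gripper_width: 0.028
gripper_force: 45.0
```

>>> carry_out:
  plan:
    - {"tx": 0,"ty": 0.006,"tz": 0.06,"wx": 0,"wy": 0,"wz": 0}
    - {"tx": 0,"ty": 0.006,"tz": 0.06,"wx": 0,"wy": 0,"wz": 0}
    - {"tx": 0,"ty": 0.006,"tz": 0.06,"wx": 0,"wy": 0,"wz": 0}
    - {"tx": 0,"ty": 0.006,"tz": 0.06,"wx": 0,"wy": 0,"wz": 0}

```text
time_s: 10.8
tool_pos: [0.5718, 0.2345, 0.1533]
tool_rot: [[0.136, 0.991, -0.0], [0.991, -0.136, 0.0], [0.0, -0.0, -1.0]]
force: [-3.7, 0.5, 7.4]
gripper_width: 0.0277
gripper_force: 45.0
```

```bash
python3 - <<'E'
from h import *
s,c,im=close('w8',show=False)
c3=cv2.imread('pics/w8.png');cv2.imwrite('pics/w8c.png',cv2.resize(c3[120:320,180:400],(660,600),interpolation=cv2.INTER_CUBIC))
t=snap('top','t8.png')
E
```

```text
tcp [0.57181 0.23454 0.15326] F [-3.65  0.48  7.38] t 10.8
```

>>> carry_out:
  plan:
    - {"tx": 0,"ty": 0.005,"tz": 0.06,"wx": 0,"wy": 0,"wz": 0}
    - {"tx": 0,"ty": 0.005,"tz": 0.06,"wx": 0,"wy": 0,"wz": 0}
    - {"tx": 0,"ty": 0.005,"tz": 0.06,"wx": 0,"wy": 0,"wz": 0}
    - {"tx": 0,"ty": 0.005,"tz": 0.06,"wx": 0,"wy": 0,"wz": 0}
    - {"tx": 0,"ty": 0.005,"tz": 0.06,"wx": 0,"wy": 0,"wz": 0}
    - {"tx": 0,"ty": 0.005,"tz": 0.06,"wx": 0,"wy": 0,"wz": 0}

```text
time_s: 11.4
tool_pos: [0.5721, 0.2348, 0.1503]
tool_rot: [[0.136, 0.991, -0.0], [0.991, -0.136, 0.001], [0.001, -0.0, -1.0]]
force: [-6.2, 1.1, 14.1]
gripper_width: 0.0275
gripper_force: 45.0
```

>>> carry_out:
  plan:
    - {"tx": 0,"ty": 0,"tz": 0,"wx": 0,"wy": 0,"wz": 0}
    - {"tx": 0,"ty": 0,"tz": 0,"wx": 0,"wy": 0,"wz": 0}
    - {"tx": 0,"ty": 0,"tz": 0,"wx": 0,"wy": 0,"wz": 0}

```text
time_s: 11.65
tool_pos: [0.5721, 0.2348, 0.1502]
tool_rot: [[0.136, 0.991, -0.0], [0.991, -0.136, 0.001], [0.001, -0.0, -1.0]]
force: [-4.4, 1.2, 11.6]
gripper_width: 0.0277
gripper_force: 45.0
```

```bash
python3 - <<'E'
from h import *
s,c,im=close('w9',show=False)
a=cv2.imread('pics/w9.png')[120:300,180:400];b=cv2.imread('pics/w7.png')[120:300,180:400]
cv2.imwrite('pics/w9c.png',np.hstack([cv2.resize(x,(400,327),interpolation=cv2.INTER_CUBIC) for x in(b,a)]))
E
```

```text
tcp [0.57207 0.23477 0.15024] F [-4.39  1.19 11.63] t 11.65
```

View pics/w9c.png

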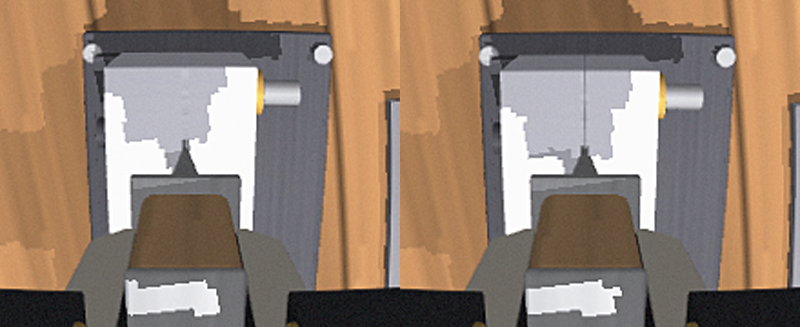

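Comparing crops, a thin seam line has now opened at end a above the wedge (left closed, right line at (585,100)), so the tip is in the slot and the half is moving. I'll measure the gap from the mould top's width.

```bash
cat >> h.py <<'E'
def edge(r,u,du,th=125):
    while (r[u]>th): u+=du
    return u-du*(th-r[u])/(r[u-du]-r[u])
def width(c,im,vs):
    out=[]
    for v in vs:
        r=im[v].astype(float);l=edge(r,255,-1);q=edge(r,300,1)
        d=onz(c,q,v,.08,True)-onz(c,l,v,.08,True); out.append(np.linalg.norm(d)*1000)
    return np.round(out,2)
E
python3 - <<'E'
from h import *
c=cal('wrist')
for f in('w6','w7','w8','w9'):
    im=cv2.imread('pics/%s.png'%f).min(2); cc=dict(c);z={'w6':.1621,'w7':.1589,'w8':.1533,'w9':.1502}[f]
    cc['position']=np.array(c['position'])+[0,0,z-.1502]; print(f,width(cc,im,range(160,184,2)))
E
```

```text
w6 [64.16 64.14 64.28 64.19 64.73 64.88 64.77 64.82 65.03 64.99 64.96 65.21]
w7 [64.46 64.41 64.37 64.58 64.38 64.25 65.07 65.01 64.73 64.78 64.76 64.8 ]
w8 [64.03 64.21 64.29 64.14 64.31 64.4  64.29 64.41 64.91 65.05 64.98 65.01]
w9 [64.71 64.65 64.75 64.75 64.9  64.79 64.86 65.01 64.92 64.94 65.35 65.25]
```

>>> carry_out:
  plan:
    - {"tx": 0,"ty": 0.004,"tz": 0.05,"wx": 0,"wy": 0,"wz": 0}
    - {"tx": 0,"ty": 0.004,"tz": 0.05,"wx": 0,"wy": 0,"wz": 0}
    - {"tx": 0,"ty": 0.004,"tz": 0.05,"wx": 0,"wy": 0,"wz": 0}
    - {"tx": 0,"ty": 0.005,"tz": 0.05,"wx": 0,"wy": 0,"wz": 0}
    - {"tx": 0,"ty": 0.005,"tz": 0.05,"wx": 0,"wy": 0,"wz": 0}
    - {"tx": 0,"ty": 0.005,"tz": 0.05,"wx": 0,"wy": 0,"wz": 0}
    - {"tx": 0,"ty": 0.005,"tz": 0.05,"wx": 0,"wy": 0,"wz": 0}
    - {"tx": 0,"ty": 0.005,"tz": 0.05,"wx": 0,"wy": 0,"wz": 0}
    - {"tx": 0,"ty": 0.005,"tz": 0.05,"wx": 0,"wy": 0,"wz": 0}
    - {"tx": 0,"ty": 0.005,"tz": 0.05,"wx": 0,"wy": 0,"wz": 0}

```text
time_s: 12.53
tool_pos: [0.5726, 0.2349, 0.1454]
tool_rot: [[0.136, 0.991, -0.0], [0.991, -0.136, 0.001], [0.001, -0.0, -1.0]]
force: [-4.9, 1.8, 13.8]
gripper_width: 0.0277
gripper_force: 45.0
```

```bash
python3 - <<'E'
from h import *
s,c,im=close('w10',show=False);print(width(c,im,range(160,184,2)))
E
```

```text
tcp [0.57257 0.23488 0.14542] F [-4.91  1.84 13.76] t 12.5333
[65.42 65.77 65.92 66.01 65.97 66.02 65.78 65.87 66.24 65.79 65.88 65.93]
```

>>> carry_out:
  plan:
    - {"tx": 0,"ty": 0.005,"tz": 0.06,"wx": 0,"wy": 0,"wz": 0}
    - {"tx": 0,"ty": 0.005,"tz": 0.06,"wx": 0,"wy": 0,"wz": 0}
    - {"tx": 0,"ty": 0.005,"tz": 0.05,"wx": 0,"wy": 0,"wz": 0}
    - {"tx": 0,"ty": 0.005,"tz": 0.05,"wx": 0,"wy": 0,"wz": 0}
    - {"tx": 0,"ty": 0.005,"tz": 0.05,"wx": 0,"wy": 0,"wz": 0}
    - {"tx": 0,"ty": 0.005,"tz": 0.05,"wx": 0,"wy": 0,"wz": 0}
    - {"tx": 0,"ty": 0.005,"tz": 0.05,"wx": 0,"wy": 0,"wz": 0}
    - {"tx": 0,"ty": 0.005,"tz": 0.05,"wx": 0,"wy": 0,"wz": 0}
    - {"tx": 0,"ty": 0.005,"tz": 0.05,"wx": 0,"wy": 0,"wz": 0}
    - {"tx": 0,"ty": 0.005,"tz": 0.05,"wx": 0,"wy": 0,"wz": 0}
    - {"tx": 0,"ty": 0.005,"tz": 0.05,"wx": 0,"wy": 0,"wz": 0}
    - {"tx": 0,"ty": 0.005,"tz": 0.05,"wx": 0,"wy": 0,"wz": 0}

```text
time_s: 13.58
tool_pos: [0.5732, 0.2349, 0.1392]
tool_rot: [[0.136, 0.991, -0.0], [0.991, -0.136, 0.002], [0.002, -0.0, -1.0]]
force: [-6.0, 1.2, 12.9]
gripper_width: 0.0279
gripper_force: 45.0
```

>>> carry_out:
  plan:
    - {"tx": 0,"ty": 0.005,"tz": 0.05,"wx": 0,"wy": 0,"wz": 0}
    - {"tx": 0,"ty": 0.005,"tz": 0.05,"wx": 0,"wy": 0,"wz": 0}
    - {"tx": 0,"ty": 0.005,"tz": 0.05,"wx": 0,"wy": 0,"wz": 0}
    - {"tx": 0,"ty": 0.005,"tz": 0.05,"wx": 0,"wy": 0,"wz": 0}

```text
time_s: 13.92
tool_pos: [0.5734, 0.235, 0.1372]
tool_rot: [[0.136, 0.991, -0.0], [0.991, -0.136, 0.002], [0.002, -0.0, -1.0]]
force: [-6.5, 0.7, 13.9]
gripper_width: 0.0277
gripper_force: 45.0
```

```bash
python3 - <<'E'
from h import *
s,c,im=close('w11',show=False);print(width(c,im,range(160,184,2)))
E
```

```text
tcp [0.57339 0.23497 0.13722] F [-6.52  0.74 13.92] t 13.9167
[32.77 67.31 67.87 67.99 67.84 67.93 68.01 68.07 68.21 68.24 67.98 68.33]
```

>>> carry_out:
  plan:
    - {"tx": 0,"ty": -0.005,"tz": -0.2,"wx": 0,"wy": 0,"wz": 0}
    - {"tx": 0,"ty": -0.01,"tz": -0.4,"wx": 0,"wy": 0,"wz": 0}
    - {"tx": 0,"ty": -0.02,"tz": -0.6,"wx": 0,"wy": 0,"wz": 0}
    - {"tx": 0,"ty": -0.02,"tz": -0.8,"wx": 0,"wy": 0,"wz": 0}
    - {"tx": 0,"ty": 0,"tz": -0.9,"wx": 0,"wy": 0,"wz": 0}
    - {"tx": 0,"ty": 0,"tz": -0.9,"wx": 0,"wy": 0,"wz": 0}
    - {"tx": -0.4,"ty": 0,"tz": -0.4,"wx": 0,"wy": 0,"wz": 0}
    - {"tx": -1.0,"ty": 0,"tz": 0,"wx": 0,"wy": 0,"wz": 0}
    - {"tx": -1.7,"ty": -0.05,"tz": 0,"wx": 0,"wy": 0,"wz": 0}
    - {"tx": -2.0,"ty": -0.05,"tz": 0,"wx": 0,"wy": 0,"wz": 0}
    - {"tx": -2.0,"ty": -0.05,"tz": 0,"wx": 0,"wy": 0,"wz": 0}
    - {"tx": -1.5,"ty": 0,"tz": 0,"wx": 0,"wy": 0,"wz": 0}

```text
time_s: 14.97
tool_pos: [0.5587, 0.1455, 0.1779]
tool_rot: [[0.139, 0.99, -0.001], [0.99, -0.139, -0.001], [-0.001, -0.001, -1.0]]
force: [0.5, -1.0, -3.2]
gripper_width: 0.0278
gripper_force: 45.0
```

>>> carry_out:
  plan:
    - {"tx": -0.8,"ty": 0,"tz": 0,"wx": 0,"wy": 0,"wz": 0}
    - {"tx": -0.3,"ty": 0,"tz": 0.2,"wx": 0,"wy": 0,"wz": 0}
    - {"tx": 0,"ty": 0,"tz": 0.4,"wx": 0,"wy": 0,"wz": 0}
    - {"tx": 0,"ty": 0,"tz": 0.4,"wx": 0,"wy": 0,"wz": 0}
    - {"tx": 0,"ty": 0,"tz": 0.2,"wx": 0,"wy": 0,"wz": 0}
    - {"tx": 0,"ty": 0,"tz": 0,"wx": 0,"wy": 0,"wz": 0}
    - {"tx": 0,"ty": 0,"tz": 0,"wx": 0,"wy": 0,"wz": 0}

```text
time_s: 15.55
tool_pos: [0.5582, 0.139, 0.1657]
tool_rot: [[0.135, 0.991, -0.001], [0.991, -0.135, -0.0], [-0.0, -0.001, -1.0]]
force: [-0.0, -0.6, -1.9]
gripper_width: 0.0281
gripper_force: 45.0
```

```bash
python3 - <<'E'
from h import *
s,c,im=close('w12',170,212,266,302);print(width(c,im,range(100,190,6)),c['cx'])
E
```

```text
tcp [0.55822 0.13903 0.1657 ] F [-0.01 -0.62 -1.89] t 15.55
170 181 179 179 181 180 179 180 177 180 182 181 179 180 183 180 197  93  38 174 187 183 181 183 180 180 170 253 254 246 251 249 247 248 247 248 248
172 180 177 179 179 183 182 181 178 181 176 181 182 178 177 178 192  93  30 171 182 181 179 177 181 178 173 165 253 252 249 248 248 248 248 248 248
174 175 179 181 176 178 181 174 181 179 176 176 180 178 182 178 191  88  72 176 183 176 178 181 182 176 176 169 254 251 248 248 248 248 248 248 248
176 177 176 181 175 178 179 179 180 174 180 180 180 180 179 176 184  86  73 169 179 180 173 180 179 180 176 169 253 252 249 248 248 249 248 248 248
178 176 177 180 178 178 177 183 179 184 179 181 179 180 178 184 187  88  70 174 184 180 179 178 179 178 182 175 189 252 251 248 249 248 249 247 248
180 178 181 179 181 179 180 180 177 178 180 177 182 177 180 176 188  86  83 170 179 175 180 177 177 183 177 174 168 253 252 248 248 248 248 248 248
182 177 177 176 181 180 181 180 178 177 177 175 177 182 178 180 187  82 105 174 179 180 178 181 177 180 183 175 168 252 251 249 248 248 248 248 248
184 
[... 1479 characters left out ...]
 248 248 249 255 168 250 255 191 138 143 144 151 152 112  77  80  78  75  53 255 255 248 248 248 248 248 248 248 249 248 248 249 248 249 248 248
206 247 249 248 249 249 252 255 188 137 146 140 153 106  80  77  83  75  75  56 228 255 251 249 248 248 248 248 248 248 249 249 249 249 249 248 249
208 248 248 248 248 249 249 255 181 128 141 148 140  90  71  79  80  77  71  71  62 255 255 251 248 248 247 248 249 248 248 248 248 248 249 248 248
210 248 248 248 249 248 249 251 255 192 140 136  87  72  74  74  75  74  73  78  68  58 255 255 250 248 248 249 249 248 248 247 248 247 247 248 248
[67.4  67.19 66.96 66.75 66.33 66.64 67.04 66.62 66.5  66.38 66.17 66.28
 66.6  66.08 66.22] 281.74144570799416
```

>>> carry_out:
  plan:
    - {"tx": 0,"ty": 0.03,"tz": 0,"wx": 0,"wy": 0,"wz": 0}
    - {"tx": 0,"ty": 0.03,"tz": 0.05,"wx": 0,"wy": 0,"wz": 0}
    - {"tx": 0,"ty": 0,"tz": 0.05,"wx": 0,"wy": 0,"wz": 0}
    - {"tx": 0,"ty": 0,"tz": 0.05,"wx": 0,"wy": 0,"wz": 0}
    - {"tx": 0,"ty": 0,"tz": 0.05,"wx": 0,"wy": 0,"wz": 0}
    - {"tx": 0,"ty": 0,"tz": 0.05,"wx": 0,"wy": 0,"wz": 0}
    - {"tx": 0,"ty": 0,"tz": 0.05,"wx": 0,"wy": 0,"wz": 0}
    - {"tx": 0,"ty": 0,"tz": 0.05,"wx": 0,"wy": 0,"wz": 0}
    - {"tx": 0,"ty": 0,"tz": 0.05,"wx": 0,"wy": 0,"wz": 0}
    - {"tx": 0,"ty": 0,"tz": 0.05,"wx": 0,"wy": 0,"wz": 0}

```text
time_s: 16.43
tool_pos: [0.5589, 0.1382, 0.1616]
tool_rot: [[0.137, 0.991, 0.0], [0.991, -0.137, 0.0], [0.0, 0.0, -1.0]]
force: [1.2, -0.5, -2.6]
gripper_width: 0.0277
gripper_force: 45.0
```

>>> carry_out:
  plan:
    - {"tx": 0,"ty": 0,"tz": 0.05,"wx": 0,"wy": 0,"wz": 0}
    - {"tx": 0,"ty": 0,"tz": 0.05,"wx": 0,"wy": 0,"wz": 0}
    - {"tx": 0,"ty": 0,"tz": 0.05,"wx": 0,"wy": 0,"wz": 0}
    - {"tx": 0,"ty": 0,"tz": 0.05,"wx": 0,"wy": 0,"wz": 0}
    - {"tx": 0,"ty": 0,"tz": 0.05,"wx": 0,"wy": 0,"wz": 0}
    - {"tx": 0,"ty": 0,"tz": 0.05,"wx": 0,"wy": 0,"wz": 0}

```text
time_s: 16.93
tool_pos: [0.5589, 0.1382, 0.1586]
tool_rot: [[0.137, 0.991, -0.0], [0.991, -0.137, -0.0], [-0.0, -0.0, -1.0]]
force: [0.1, 0.9, -2.4]
gripper_width: 0.0279
gripper_force: 45.0
```

>>> carry_out:
  plan:
    - {"tx": 0,"ty": 0,"tz": 0.05,"wx": 0,"wy": 0,"wz": 0}
    - {"tx": 0,"ty": 0,"tz": 0.05,"wx": 0,"wy": 0,"wz": 0}
    - {"tx": 0,"ty": 0,"tz": 0.05,"wx": 0,"wy": 0,"wz": 0}
    - {"tx": 0,"ty": 0,"tz": 0.05,"wx": 0,"wy": 0,"wz": 0}
    - {"tx": 0,"ty": 0,"tz": 0.05,"wx": 0,"wy": 0,"wz": 0}
    - {"tx": 0,"ty": 0,"tz": 0.05,"wx": 0,"wy": 0,"wz": 0}

```text
time_s: 17.43
tool_pos: [0.5587, 0.1382, 0.1555]
tool_rot: [[0.137, 0.991, -0.0], [0.991, -0.137, -0.0], [-0.0, -0.0, -1.0]]
force: [-1.4, 0.6, -2.2]
gripper_width: 0.0282
gripper_force: 45.0
```

>>> carry_out:
  plan:
    - {"tx": 0,"ty": 0.002,"tz": 0.05,"wx": 0,"wy": 0,"wz": 0}
    - {"tx": 0,"ty": 0.002,"tz": 0.05,"wx": 0,"wy": 0,"wz": 0}
    - {"tx": 0,"ty": 0.002,"tz": 0.05,"wx": 0,"wy": 0,"wz": 0}
    - {"tx": 0,"ty": 0.004,"tz": 0.05,"wx": 0,"wy": 0,"wz": 0}
    - {"tx": 0,"ty": 0.005,"tz": 0.05,"wx": 0,"wy": 0,"wz": 0}
    - {"tx": 0,"ty": 0.005,"tz": 0.05,"wx": 0,"wy": 0,"wz": 0}

```text
time_s: 17.93
tool_pos: [0.5588, 0.1383, 0.1526]
tool_rot: [[0.137, 0.991, -0.001], [0.991, -0.137, 0.0], [0.0, -0.001, -1.0]]
force: [-3.2, 1.6, 0.2]
gripper_width: 0.0278
gripper_force: 45.0
```

>>> carry_out:
  plan:
    - {"tx": 0,"ty": 0,"tz": 0.05,"wx": 0,"wy": 0,"wz": 0}
    - {"tx": 0,"ty": 0,"tz": 0.05,"wx": 0,"wy": 0,"wz": 0}
    - {"tx": 0,"ty": 0,"tz": 0.05,"wx": 0,"wy": 0,"wz": 0}
    - {"tx": 0,"ty": 0.002,"tz": 0.05,"wx": 0,"wy": 0,"wz": 0}
    - {"tx": 0,"ty": 0.004,"tz": 0.05,"wx": 0,"wy": 0,"wz": 0}
    - {"tx": 0,"ty": 0.005,"tz": 0.05,"wx": 0,"wy": 0,"wz": 0}
    - {"tx": 0,"ty": 0.005,"tz": 0.05,"wx": 0,"wy": 0,"wz": 0}
    - {"tx": 0,"ty": 0.005,"tz": 0.05,"wx": 0,"wy": 0,"wz": 0}

```text
time_s: 18.6
tool_pos: [0.559, 0.1384, 0.149]
tool_rot: [[0.137, 0.991, -0.0], [0.991, -0.137, 0.001], [0.0, -0.0, -1.0]]
force: [-6.6, 1.7, 10.2]
gripper_width: 0.0277
gripper_force: 45.0
```

>>> carry_out:
  plan:
    - {"tx": 0,"ty": 0.005,"tz": 0.05,"wx": 0,"wy": 0,"wz": 0}
    - {"tx": 0,"ty": 0.005,"tz": 0.05,"wx": 0,"wy": 0,"wz": 0}
    - {"tx": 0,"ty": 0.005,"tz": 0.05,"wx": 0,"wy": 0,"wz": 0}
    - {"tx": 0,"ty": 0.005,"tz": 0.05,"wx": 0,"wy": 0,"wz": 0}
    - {"tx": 0,"ty": 0.005,"tz": 0.05,"wx": 0,"wy": 0,"wz": 0}
    - {"tx": 0,"ty": 0.005,"tz": 0.05,"wx": 0,"wy": 0,"wz": 0}
    - {"tx": 0,"ty": 0.005,"tz": 0.05,"wx": 0,"wy": 0,"wz": 0}
    - {"tx": 0,"ty": 0.005,"tz": 0.05,"wx": 0,"wy": 0,"wz": 0}

```text
time_s: 19.27
tool_pos: [0.5594, 0.1385, 0.1453]
tool_rot: [[0.136, 0.991, -0.0], [0.991, -0.136, 0.001], [0.001, -0.001, -1.0]]
force: [-6.0, 2.2, 12.1]
gripper_width: 0.0273
gripper_force: 45.0
```

```bash
cat >> h.py <<'E'
def ends(c,im,C=(.5648,.1867)): # C: mould middle; fit stand-off at pins from widths
    yd=np.array([.1368,.9906]);Y=[];W=[]
    for v in range(60,212):
        try: w=width(c,im,[v])[0]
        except Exception: continue
        y=(onz(c,282,v,.08,True)[:2]-C)@yd*1000
        if abs(y)<94 and 60<w<80: Y.append(y);W.append(w-64.3)
    Y,W=np.array(Y),np.array(W)
    for _ in range(4):
        p=np.polyfit(Y,W,1);k=abs(W-np.polyval(p,Y))<max(.4,1.5*np.std(W-np.polyval(p,Y)));Y,W=Y[k],W[k]
    print('n',len(Y),Y.min().round(),Y.max().round(),'ga %.2f gb %.2f'%tuple(np.polyval(p,[80,-80])),'std',np.std(W-np.polyval(p,Y)).round(2))
E
python3 - <<'E'
from h import *
s,c,im=close('w13',show=False);ends(c,im)
c0=dict(c);c0['position']=np.array(c['position'])+np.array([.55822,.13903,.1657])-s['tool_pos'];ends(c0,cv2.imread('pics/w12.png').min(2))
E
```

```text
tcp [0.55939 0.13847 0.14534] F [-6.01  2.2  12.13] t 19.2667
n 148 -39.0 70.0 ga 3.31 gb 1.45 std 0.16
n 147 -45.0 74.0 ga 3.46 gb 0.69 std 0.18
```

>>> carry_out:
  plan:
    - {"tx": 0,"ty": 0.005,"tz": 0.06,"wx": 0,"wy": 0,"wz": 0}
    - {"tx": 0,"ty": 0.005,"tz": 0.06,"wx": 0,"wy": 0,"wz": 0}
    - {"tx": 0,"ty": 0.005,"tz": 0.06,"wx": 0,"wy": 0,"wz": 0}
    - {"tx": 0,"ty": 0.005,"tz": 0.06,"wx": 0,"wy": 0,"wz": 0}
    - {"tx": 0,"ty": 0.005,"tz": 0.06,"wx": 0,"wy": 0,"wz": 0}
    - {"tx": 0,"ty": 0.005,"tz": 0.06,"wx": 0,"wy": 0,"wz": 0}
    - {"tx": 0,"ty": 0.005,"tz": 0.06,"wx": 0,"wy": 0,"wz": 0}
    - {"tx": 0,"ty": 0.005,"tz": 0.06,"wx": 0,"wy": 0,"wz": 0}
    - {"tx": 0,"ty": 0.006,"tz": 0.06,"wx": 0,"wy": 0,"wz": 0}
    - {"tx": 0,"ty": 0.006,"tz": 0.06,"wx": 0,"wy": 0,"wz": 0}
    - {"tx": 0,"ty": 0.006,"tz": 0.06,"wx": 0,"wy": 0,"wz": 0}
    - {"tx": 0,"ty": 0.006,"tz": 0.06,"wx": 0,"wy": 0,"wz": 0}

```text
time_s: 20.32
tool_pos: [0.5601, 0.1384, 0.1382]
tool_rot: [[0.136, 0.991, -0.0], [0.991, -0.136, 0.001], [0.001, -0.0, -1.0]]
force: [-6.3, 0.3, 13.6]
gripper_width: 0.0279
gripper_force: 45.0
```

>>> carry_out:
  plan:
    - {"tx": 0,"ty": 0.005,"tz": 0.06,"wx": 0,"wy": 0,"wz": 0}
    - {"tx": 0,"ty": 0.005,"tz": 0.06,"wx": 0,"wy": 0,"wz": 0}
    - {"tx": 0,"ty": 0.005,"tz": 0.06,"wx": 0,"wy": 0,"wz": 0}
    - {"tx": 0,"ty": 0.005,"tz": 0.06,"wx": 0,"wy": 0,"wz": 0}
    - {"tx": 0,"ty": 0.005,"tz": 0.06,"wx": 0,"wy": 0,"wz": 0}
    - {"tx": 0,"ty": 0.005,"tz": 0.06,"wx": 0,"wy": 0,"wz": 0}
    - {"tx": 0,"ty": 0.005,"tz": 0.06,"wx": 0,"wy": 0,"wz": 0}
    - {"tx": 0,"ty": 0.005,"tz": 0.06,"wx": 0,"wy": 0,"wz": 0}
    - {"tx": 0,"ty": 0.006,"tz": 0.06,"wx": 0,"wy": 0,"wz": 0}
    - {"tx": 0,"ty": 0.006,"tz": 0.06,"wx": 0,"wy": 0,"wz": 0}
    - {"tx": 0,"ty": 0.006,"tz": 0.06,"wx": 0,"wy": 0,"wz": 0}
    - {"tx": 0,"ty": 0.006,"tz": 0.06,"wx": 0,"wy": 0,"wz": 0}

```text
time_s: 21.32
tool_pos: [0.5607, 0.1382, 0.131]
tool_rot: [[0.136, 0.991, -0.0], [0.991, -0.136, 0.001], [0.001, -0.0, -1.0]]
force: [-6.9, 0.6, 13.2]
gripper_width: 0.0277
gripper_force: 45.0
```

```bash
python3 - <<'E'
from h import *
s,c,im=close('w14',show=False);ends(c,im);snap('top','t14.png')
E
```

```text
tcp [0.56072 0.13819 0.13104] F [-6.86  0.6  13.21] t 21.3167
n 152 -35.0 67.0 ga 3.25 gb 4.88 std 0.16
```

>>> carry_out:
  plan:
    - {"tx": 0,"ty": 0.005,"tz": 0.06,"wx": 0,"wy": 0,"wz": 0}
    - {"tx": 0,"ty": 0.005,"tz": 0.06,"wx": 0,"wy": 0,"wz": 0}
    - {"tx": 0,"ty": 0.005,"tz": 0.06,"wx": 0,"wy": 0,"wz": 0}
    - {"tx": 0,"ty": 0.005,"tz": 0.06,"wx": 0,"wy": 0,"wz": 0}
    - {"tx": 0,"ty": 0.005,"tz": 0.06,"wx": 0,"wy": 0,"wz": 0}
    - {"tx": 0,"ty": 0.005,"tz": 0.06,"wx": 0,"wy": 0,"wz": 0}
    - {"tx": 0,"ty": 0.005,"tz": 0.06,"wx": 0,"wy": 0,"wz": 0}
    - {"tx": 0,"ty": 0.006,"tz": 0.06,"wx": 0,"wy": 0,"wz": 0}
    - {"tx": 0,"ty": 0.006,"tz": 0.06,"wx": 0,"wy": 0,"wz": 0}
    - {"tx": 0,"ty": 0.006,"tz": 0.06,"wx": 0,"wy": 0,"wz": 0}
    - {"tx": 0,"ty": 0.006,"tz": 0.06,"wx": 0,"wy": 0,"wz": 0}
    - {"tx": 0,"ty": 0.006,"tz": 0.06,"wx": 0,"wy": 0,"wz": 0}

```text
time_s: 22.42
tool_pos: [0.5614, 0.138, 0.1238]
tool_rot: [[0.136, 0.991, -0.0], [0.991, -0.136, 0.001], [0.001, -0.0, -1.0]]
force: [-6.1, 0.8, 14.5]
gripper_width: 0.0277
gripper_force: 45.0
```

```bash
python3 - <<'E'
from h import *
s,c,im=close('w15',show=False);ends(c,im)
E
```

```text
tcp [0.56139 0.13798 0.12385] F [-6.14  0.81 14.45] t 22.4167
n 149 -33.0 66.0 ga 3.19 gb 6.72 std 0.13
```

>>> carry_out:
  plan:
    - {"tx": 0,"ty": -0.01,"tz": -0.2,"wx": 0,"wy": 0,"wz": 0}
    - {"tx": 0,"ty": -0.02,"tz": -0.4,"wx": 0,"wy": 0,"wz": 0}
    - {"tx": 0,"ty": -0.02,"tz": -0.7,"wx": 0,"wy": 0,"wz": 0}
    - {"tx": 0,"ty": -0.02,"tz": -1.0,"wx": 0,"wy": 0,"wz": 0}
    - {"tx": 0,"ty": 0,"tz": -1.2,"wx": 0,"wy": 0,"wz": 0}
    - {"tx": 0,"ty": 0,"tz": -1.0,"wx": 0,"wy": 0,"wz": 0}
    - {"tx": 0.4,"ty": 0,"tz": -0.6,"wx": 0,"wy": 0,"wz": 0}
    - {"tx": 1.0,"ty": 0,"tz": 0,"wx": 0,"wy": 0,"wz": 0}
    - {"tx": 1.7,"ty": -0.04,"tz": 0,"wx": 0,"wy": 0,"wz": 0}
    - {"tx": 2.0,"ty": -0.04,"tz": 0,"wx": 0,"wy": 0,"wz": 0}
    - {"tx": 2.0,"ty": -0.03,"tz": 0,"wx": 0,"wy": 0,"wz": 0}
    - {"tx": 1.5,"ty": 0,"tz": 0,"wx": 0,"wy": 0,"wz": 0}

```text
time_s: 23.47
tool_pos: [0.5715, 0.2263, 0.1737]
tool_rot: [[0.135, 0.991, -0.0], [0.991, -0.135, 0.001], [0.001, -0.0, -1.0]]
force: [0.1, 0.7, -2.5]
gripper_width: 0.0276
gripper_force: 45.0
```

>>> carry_out:
  plan:
    - {"tx": 0.8,"ty": 0,"tz": 0,"wx": 0,"wy": 0,"wz": 0}
    - {"tx": 0.3,"ty": 0,"tz": 0.2,"wx": 0,"wy": 0,"wz": 0}
    - {"tx": 0,"ty": 0,"tz": 0.4,"wx": 0,"wy": 0,"wz": 0}
    - {"tx": 0,"ty": 0,"tz": 0.3,"wx": 0,"wy": 0,"wz": 0}
    - {"tx": 0,"ty": 0,"tz": 0,"wx": 0,"wy": 0,"wz": 0}
    - {"tx": 0,"ty": 0,"tz": 0,"wx": 0,"wy": 0,"wz": 0}

```text
time_s: 23.97
tool_pos: [0.573, 0.2329, 0.1648]
tool_rot: [[0.138, 0.99, -0.001], [0.99, -0.138, -0.001], [-0.001, -0.0, -1.0]]
force: [-0.1, 0.2, -1.8]
gripper_width: 0.0277
gripper_force: 45.0
```

```bash
python3 - <<'E'
from h import *
s,c,im=close('w16',190,212,266,302);ends(c,im)
E
```

```text
tcp [0.573   0.23289 0.16477] F [-0.08  0.22 -1.81] t 23.9667
190 183 187 185 186 189 184 187 184 189 186 187 189 186 176  95  48  47  35 142 185 189 187 186 189 183 183 183 178 254 252 251 250 250 251 250 251
192 176 183 187 188 186 187 185 188 184 186 188 188 196 192 101  48  46  40 132 179 185 179 169 255 255 255 255 255 254 251 250 251 250 250 251 250
194 255 221 181 187 191 185 189 187 186 186 193 183 113  87  64  46  54  40 119 122 231 255 254 251 251 251 251 250 250 251 251 250 250 250 250 251
196 255 219 182 187 186 188 187 187 187 185 193 184 114  87  71  51  52  42 119 127 229 255 252 251 251 250 250 250 251 251 251 250 250 250 250 251
198 253 255 219 179 187 184 184 187 187 186 193 180 120  83  68  52  50  40 121 129 175 255 253 250 250 251 251 250 251 250 250 250 250 250 250 250
200 251 255 212 169 176 180 186 186 190 187 188 182 116  80  80  60  47  39 123 129 176 255 253 250 250 250 251 250 250 251 251 250 250 251 250 251
202 250 250 251 253 255 223 187 157 147 151 157 151 111  72 100  92  86  64 123 146 177 255 253 250 250 250 251 250 250 251 250 250 250 250 251 250
20
[... 523 characters left out ...]
72  56 255 255 252 251 250 251 250 251 250 250 250 250 250 250 251
n 52 50.0 94.0 ga 4.04 gb 9.13 std 0.19h.py:43: RuntimeWarning: divide by zero encountered in scalar divide
  return u-du*(th-r[u])/(r[u-du]-r[u])
h.py:8: RuntimeWarning: invalid value encountered in scalar divide
  r=np.hypot(x,y); d=np.array([x/r*np.sin(r),y/r*np.sin(r),np.cos(r)]) if r>0 else np.array([0,0,1.])
h.py:8: RuntimeWarning: invalid value encountered in sin
  r=np.hypot(x,y); d=np.array([x/r*np.sin(r),y/r*np.sin(r),np.cos(r)]) if r>0 else np.array([0,0,1.])
h.py:8: RuntimeWarning: invalid value encountered in cos
  r=np.hypot(x,y); d=np.array([x/r*np.sin(r),y/r*np.sin(r),np.cos(r)]) if r>0 else np.array([0,0,1.])
```

>>> carry_out:
  plan:
    - {"tx": 0,"ty": 0.03,"tz": 0.05,"wx": 0,"wy": 0,"wz": 0}
    - {"tx": 0,"ty": 0.02,"tz": 0.1,"wx": 0,"wy": 0,"wz": 0}
    - {"tx": 0,"ty": 0,"tz": 0.15,"wx": 0,"wy": 0,"wz": 0}
    - {"tx": 0,"ty": 0,"tz": 0.2,"wx": 0,"wy": 0,"wz": 0}
    - {"tx": 0,"ty": 0,"tz": 0.2,"wx": 0,"wy": 0,"wz": 0}
    - {"tx": 0,"ty": 0,"tz": 0.2,"wx": 0,"wy": 0,"wz": 0}

```text
time_s: 24.52
tool_pos: [0.5735, 0.2341, 0.1558]
tool_rot: [[0.136, 0.991, -0.0], [0.991, -0.136, -0.0], [-0.0, -0.0, -1.0]]
force: [-0.8, 0.4, -3.0]
gripper_width: 0.0279
gripper_force: 45.0
```

>>> carry_out:
  plan:
    - {"tx": 0,"ty": 0,"tz": 0.25,"wx": 0,"wy": 0,"wz": 0}
    - {"tx": 0,"ty": 0,"tz": 0.25,"wx": 0,"wy": 0,"wz": 0}
    - {"tx": 0,"ty": 0,"tz": 0.25,"wx": 0,"wy": 0,"wz": 0}
    - {"tx": 0,"ty": 0,"tz": 0.25,"wx": 0,"wy": 0,"wz": 0}
    - {"tx": 0,"ty": 0,"tz": 0.2,"wx": 0,"wy": 0,"wz": 0}
    - {"tx": 0,"ty": 0,"tz": 0.15,"wx": 0,"wy": 0,"wz": 0}
    - {"tx": 0,"ty": 0,"tz": 0.1,"wx": 0,"wy": 0,"wz": 0}
    - {"tx": 0,"ty": 0,"tz": 0.06,"wx": 0,"wy": 0,"wz": 0}
    - {"tx": 0,"ty": 0,"tz": 0.06,"wx": 0,"wy": 0,"wz": 0}

```text
time_s: 25.27
tool_pos: [0.5736, 0.2341, 0.1403]
tool_rot: [[0.137, 0.991, 0.0], [0.991, -0.137, 0.0], [0.0, 0.0, -1.0]]
force: [0.8, 0.3, -2.1]
gripper_width: 0.0277
gripper_force: 45.0
```

>>> carry_out:
  plan:
    - {"tx": 0,"ty": 0,"tz": 0.06,"wx": 0,"wy": 0,"wz": 0}
    - {"tx": 0,"ty": 0,"tz": 0.06,"wx": 0,"wy": 0,"wz": 0}
    - {"tx": 0,"ty": 0,"tz": 0.06,"wx": 0,"wy": 0,"wz": 0}
    - {"tx": 0,"ty": 0,"tz": 0.06,"wx": 0,"wy": 0,"wz": 0}
    - {"tx": 0,"ty": 0,"tz": 0.06,"wx": 0,"wy": 0,"wz": 0}
    - {"tx": 0,"ty": 0,"tz": 0.06,"wx": 0,"wy": 0,"wz": 0}
    - {"tx": 0,"ty": 0.003,"tz": 0.05,"wx": 0,"wy": 0,"wz": 0}
    - {"tx": 0,"ty": 0.003,"tz": 0.05,"wx": 0,"wy": 0,"wz": 0}
    - {"tx": 0,"ty": 0.005,"tz": 0.05,"wx": 0,"wy": 0,"wz": 0}
    - {"tx": 0,"ty": 0.005,"tz": 0.05,"wx": 0,"wy": 0,"wz": 0}

```text
time_s: 26.1
tool_pos: [0.5736, 0.2342, 0.1349]
tool_rot: [[0.137, 0.991, -0.0], [0.991, -0.137, 0.0], [0.0, -0.0, -1.0]]
force: [-1.0, 0.6, 1.8]
gripper_width: 0.0281
gripper_force: 45.0
```

>>> carry_out:
  plan:
    - {"tx": 0,"ty": 0.005,"tz": 0.05,"wx": 0,"wy": 0,"wz": 0}
    - {"tx": 0,"ty": 0.005,"tz": 0.05,"wx": 0,"wy": 0,"wz": 0}
    - {"tx": 0,"ty": 0.005,"tz": 0.05,"wx": 0,"wy": 0,"wz": 0}
    - {"tx": 0,"ty": 0.005,"tz": 0.05,"wx": 0,"wy": 0,"wz": 0}
    - {"tx": 0,"ty": 0.005,"tz": 0.05,"wx": 0,"wy": 0,"wz": 0}
    - {"tx": 0,"ty": 0.005,"tz": 0.05,"wx": 0,"wy": 0,"wz": 0}
    - {"tx": 0,"ty": 0.005,"tz": 0.05,"wx": 0,"wy": 0,"wz": 0}
    - {"tx": 0,"ty": 0.005,"tz": 0.05,"wx": 0,"wy": 0,"wz": 0}

```text
time_s: 26.77
tool_pos: [0.5739, 0.2343, 0.1315]
tool_rot: [[0.136, 0.991, -0.0], [0.991, -0.136, 0.001], [0.001, -0.0, -1.0]]
force: [-5.2, 0.2, 13.2]
gripper_width: 0.0278
gripper_force: 45.0
```

```bash
python3 - 2>/dev/null <<'E'
from h import *
s,c,im=close('w17',show=False);print(width(c,im,range(166,184,2)));ends(c,im)
E
```

```text
tcp [0.57389 0.23427 0.13146] F [-5.22  0.25 13.21] t 26.7667
[67.75 67.59 67.73 67.85 67.71 67.86 67.98 68.02 68.13]
n 47 62.0 94.0 ga 3.83 gb 8.91 std 0.14
```

>>> carry_out:
  plan:
    - {"tx": 0,"ty": 0.005,"tz": 0.055,"wx": 0,"wy": 0,"wz": 0}
    - {"tx": 0,"ty": 0.005,"tz": 0.055,"wx": 0,"wy": 0,"wz": 0}
    - {"tx": 0,"ty": 0.005,"tz": 0.055,"wx": 0,"wy": 0,"wz": 0}
    - {"tx": 0,"ty": 0.005,"tz": 0.055,"wx": 0,"wy": 0,"wz": 0}
    - {"tx": 0,"ty": 0.005,"tz": 0.055,"wx": 0,"wy": 0,"wz": 0}
    - {"tx": 0,"ty": 0.005,"tz": 0.055,"wx": 0,"wy": 0,"wz": 0}
    - {"tx": 0,"ty": 0.005,"tz": 0.055,"wx": 0,"wy": 0,"wz": 0}
    - {"tx": 0,"ty": 0.005,"tz": 0.055,"wx": 0,"wy": 0,"wz": 0}
    - {"tx": 0,"ty": 0.005,"tz": 0.055,"wx": 0,"wy": 0,"wz": 0}
    - {"tx": 0,"ty": 0.005,"tz": 0.055,"wx": 0,"wy": 0,"wz": 0}
    - {"tx": 0,"ty": 0.005,"tz": 0.055,"wx": 0,"wy": 0,"wz": 0}
    - {"tx": 0,"ty": 0.005,"tz": 0.055,"wx": 0,"wy": 0,"wz": 0}

```text
time_s: 27.82
tool_pos: [0.5745, 0.2345, 0.1251]
tool_rot: [[0.136, 0.991, -0.0], [0.991, -0.136, 0.001], [0.001, -0.0, -1.0]]
force: [-5.3, 0.8, 12.4]
gripper_width: 0.0275
gripper_force: 45.0
```

>>> carry_out:
  plan:
    - {"tx": 0,"ty": 0.005,"tz": 0.055,"wx": 0,"wy": 0,"wz": 0}
    - {"tx": 0,"ty": 0.005,"tz": 0.055,"wx": 0,"wy": 0,"wz": 0}
    - {"tx": 0,"ty": 0.005,"tz": 0.055,"wx": 0,"wy": 0,"wz": 0}
    - {"tx": 0,"ty": 0.005,"tz": 0.055,"wx": 0,"wy": 0,"wz": 0}
    - {"tx": 0,"ty": 0.005,"tz": 0.055,"wx": 0,"wy": 0,"wz": 0}
    - {"tx": 0,"ty": 0.005,"tz": 0.055,"wx": 0,"wy": 0,"wz": 0}
    - {"tx": 0,"ty": 0.005,"tz": 0.055,"wx": 0,"wy": 0,"wz": 0}
    - {"tx": 0,"ty": 0.005,"tz": 0.055,"wx": 0,"wy": 0,"wz": 0}
    - {"tx": 0,"ty": 0.005,"tz": 0.055,"wx": 0,"wy": 0,"wz": 0}
    - {"tx": 0,"ty": 0.005,"tz": 0.055,"wx": 0,"wy": 0,"wz": 0}
    - {"tx": 0,"ty": 0.005,"tz": 0.055,"wx": 0,"wy": 0,"wz": 0}
    - {"tx": 0,"ty": 0.005,"tz": 0.055,"wx": 0,"wy": 0,"wz": 0}

```text
time_s: 28.82
tool_pos: [0.5752, 0.2345, 0.1186]
tool_rot: [[0.136, 0.991, 0.0], [0.991, -0.136, 0.001], [0.001, -0.0, -1.0]]
force: [-6.1, 1.1, 12.9]
gripper_width: 0.0279
gripper_force: 45.0
```

>>> carry_out:
  plan:
    - {"tx": 0,"ty": 0.005,"tz": 0.055,"wx": 0,"wy": 0,"wz": 0}
    - {"tx": 0,"ty": 0.005,"tz": 0.055,"wx": 0,"wy": 0,"wz": 0}
    - {"tx": 0,"ty": 0.005,"tz": 0.055,"wx": 0,"wy": 0,"wz": 0}
    - {"tx": 0,"ty": 0.005,"tz": 0.055,"wx": 0,"wy": 0,"wz": 0}
    - {"tx": 0,"ty": 0.005,"tz": 0.055,"wx": 0,"wy": 0,"wz": 0}
    - {"tx": 0,"ty": 0.005,"tz": 0.055,"wx": 0,"wy": 0,"wz": 0}
    - {"tx": 0,"ty": 0.005,"tz": 0.055,"wx": 0,"wy": 0,"wz": 0}
    - {"tx": 0,"ty": 0.005,"tz": 0.055,"wx": 0,"wy": 0,"wz": 0}
    - {"tx": 0,"ty": 0.005,"tz": 0.055,"wx": 0,"wy": 0,"wz": 0}
    - {"tx": 0,"ty": 0.005,"tz": 0.055,"wx": 0,"wy": 0,"wz": 0}

```text
time_s: 29.65
tool_pos: [0.5757, 0.2345, 0.1131]
tool_rot: [[0.136, 0.991, 0.0], [0.991, -0.136, 0.001], [0.001, -0.0, -1.0]]
force: [-5.0, 1.0, 13.0]
gripper_width: 0.0278
gripper_force: 45.0
```

```bash
python3 - 2>/dev/null <<'E'
from h import *
s,c,im=close('w18',show=False);print(width(c,im,range(166,188,2)));ends(c,im)
E
```

```text
tcp [0.57569 0.23453 0.11307] F [-5.02  1.   12.99] t 29.65
[38.34 72.42 72.33 72.16 72.33 72.53 72.68 72.44 72.65 72.36 72.59]
n 42 67.0 94.0 ga 8.23 gb 9.48 std 0.14
```

>>> carry_out:
  plan:
    - {"tx": 0,"ty": -0.01,"tz": -0.2,"wx": 0,"wy": 0,"wz": 0}
    - {"tx": 0,"ty": -0.02,"tz": -0.4,"wx": 0,"wy": 0,"wz": 0}
    - {"tx": 0,"ty": -0.02,"tz": -0.8,"wx": 0,"wy": 0,"wz": 0}
    - {"tx": 0,"ty": -0.02,"tz": -1.2,"wx": 0,"wy": 0,"wz": 0}
    - {"tx": 0,"ty": 0,"tz": -1.5,"wx": 0,"wy": 0,"wz": 0}
    - {"tx": 0,"ty": 0,"tz": -1.2,"wx": 0,"wy": 0,"wz": 0}
    - {"tx": -0.4,"ty": 0,"tz": -0.7,"wx": 0,"wy": 0,"wz": 0}
    - {"tx": -1.0,"ty": 0,"tz": -0.1,"wx": 0,"wy": 0,"wz": 0}
    - {"tx": -1.7,"ty": 0,"tz": 0,"wx": 0,"wy": 0,"wz": 0}
    - {"tx": -2.0,"ty": 0,"tz": 0,"wx": 0,"wy": 0,"wz": 0}
    - {"tx": -2.0,"ty": 0,"tz": 0,"wx": 0,"wy": 0,"wz": 0}
    - {"tx": -1.5,"ty": 0,"tz": 0,"wx": 0,"wy": 0,"wz": 0}

```text
time_s: 30.7
tool_pos: [0.5622, 0.145, 0.1726]
tool_rot: [[0.139, 0.99, -0.001], [0.99, -0.139, -0.001], [-0.002, -0.001, -1.0]]
force: [-0.9, -0.0, -2.9]
gripper_width: 0.0279
gripper_force: 45.0
```

>>> carry_out:
  plan:
    - {"tx": -0.8,"ty": 0,"tz": 0,"wx": 0,"wy": 0,"wz": 0}
    - {"tx": -0.3,"ty": 0,"tz": 0.2,"wx": 0,"wy": 0,"wz": 0}
    - {"tx": 0,"ty": 0,"tz": 0.4,"wx": 0,"wy": 0,"wz": 0}
    - {"tx": 0,"ty": 0,"tz": 0.3,"wx": 0,"wy": 0,"wz": 0}
    - {"tx": 0,"ty": 0,"tz": 0,"wx": 0,"wy": 0,"wz": 0}
    - {"tx": 0,"ty": 0,"tz": 0,"wx": 0,"wy": 0,"wz": 0}

```text
time_s: 31.2
tool_pos: [0.5618, 0.1388, 0.1635]
tool_rot: [[0.135, 0.991, -0.001], [0.991, -0.135, -0.0], [-0.0, -0.001, -1.0]]
force: [0.8, -0.3, -1.9]
gripper_width: 0.0279
gripper_force: 45.0
```

```bash
python3 - 2>/dev/null <<'E'
from h import *
s,c,im=close('w19',192,212,266,302);ends(c,im)
E
```

```text
tcp [0.56176 0.13878 0.16351] F [ 0.8  -0.31 -1.88] t 31.2
192 213 168 174 180 174 177 179 175 177 178 179 162 110  59  44  51  53  50  39 115 231 255 255 204 167 173 173 161 250 251 248 248 249 247 248 248
194 204 166 172 176 173 177 178 173 179 179 187 252 159  59  46  52  51  49  36 118 255 255 255 255 255 255 255 254 252 249 249 247 248 248 248 247
196 255 210 168 175 178 177 176 175 180 166 104  93 106  58  49  47  56  47  33 146 138  65 254 254 248 248 248 248 247 248 248 248 248 248 247 248
198 255 205 166 171 175 175 176 174 179 172 106  74  98  64  43  48  54  43  40 146 128  63 255 255 249 249 248 247 248 249 248 248 248 248 248 249
200 251 252 255 255 210 171 172 177 180 172 106  70 101  61  46  45  47  46  37 149 129  64 255 255 248 248 248 248 247 248 248 248 248 248 248 247
202 248 249 250 255 214 171 180 184 151 142  95  74  96  61  67  79  86  64  38 144 122 112 255 254 249 248 248 248 248 248 248 247 248 248 248 248
204 248 247 248 252 255 188 134 140 148 138 100  68  97  77  77  84  80  86  58 145 120 108 255 253 248 248 249 247 248 247 248 248 248 249 248 247
206 247 248 248 250 255 187 130 141 148 141  97  68  95  84  78  82  78  81  76 130 116 109 255 254 249 247 248 248 248 248 248 247 247 248 248 248
208 248 248 247 250 255 183 135 140 144 135  96  50  69  78  82  77  78  76  79  77 112 114 255 253 248 248 249 247 248 249 248 248 248 248 249 248
210 248 248 248 249 251 255 255 255 198 133 104  83  75  75  69  80  74  75  77  78  70 111 255 254 249 247 247 248 248 247 248 249 248 248 248 248
n 146 -44.0 74.0 ga 7.88 gb 6.97 std 0.19
```

>>> carry_out:
  plan:
    - {"tx": 0,"ty": 0.03,"tz": 0.1,"wx": 0,"wy": 0,"wz": 0}
    - {"tx": 0,"ty": 0,"tz": 0.2,"wx": 0,"wy": 0,"wz": 0}
    - {"tx": 0,"ty": 0,"tz": 0.25,"wx": 0,"wy": 0,"wz": 0}
    - {"tx": 0,"ty": 0,"tz": 0.3,"wx": 0,"wy": 0,"wz": 0}
    - {"tx": 0,"ty": 0,"tz": 0.3,"wx": 0,"wy": 0,"wz": 0}
    - {"tx": 0,"ty": 0,"tz": 0.3,"wx": 0,"wy": 0,"wz": 0}

```text
time_s: 31.75
tool_pos: [0.5621, 0.1378, 0.1492]
tool_rot: [[0.137, 0.991, -0.0], [0.991, -0.137, -0.0], [-0.0, -0.0, -1.0]]
force: [-0.0, -0.0, -3.1]
gripper_width: 0.0276
gripper_force: 45.0
```

>>> carry_out:
  plan:
    - {"tx": 0,"ty": 0,"tz": 0.3,"wx": 0,"wy": 0,"wz": 0}
    - {"tx": 0,"ty": 0,"tz": 0.3,"wx": 0,"wy": 0,"wz": 0}
    - {"tx": 0,"ty": 0,"tz": 0.3,"wx": 0,"wy": 0,"wz": 0}
    - {"tx": 0,"ty": 0,"tz": 0.3,"wx": 0,"wy": 0,"wz": 0}
    - {"tx": 0,"ty": 0,"tz": 0.3,"wx": 0,"wy": 0,"wz": 0}
    - {"tx": 0,"ty": 0,"tz": 0.25,"wx": 0,"wy": 0,"wz": 0}
    - {"tx": 0,"ty": 0,"tz": 0.2,"wx": 0,"wy": 0,"wz": 0}
    - {"tx": 0,"ty": 0,"tz": 0.12,"wx": 0,"wy": 0,"wz": 0}
    - {"tx": 0,"ty": 0,"tz": 0.06,"wx": 0,"wy": 0,"wz": 0}
    - {"tx": 0,"ty": 0,"tz": 0.05,"wx": 0,"wy": 0,"wz": 0}

```text
time_s: 32.58
tool_pos: [0.5619, 0.1378, 0.1276]
tool_rot: [[0.137, 0.991, -0.001], [0.991, -0.137, -0.0], [-0.0, -0.001, -1.0]]
force: [-1.9, 1.0, -2.0]
gripper_width: 0.028
gripper_force: 45.0
```

>>> carry_out:
  plan:
    - {"tx": 0,"ty": 0,"tz": 0.06,"wx": 0,"wy": 0,"wz": 0}
    - {"tx": 0,"ty": 0,"tz": 0.06,"wx": 0,"wy": 0,"wz": 0}
    - {"tx": 0,"ty": 0,"tz": 0.06,"wx": 0,"wy": 0,"wz": 0}
    - {"tx": 0,"ty": 0,"tz": 0.06,"wx": 0,"wy": 0,"wz": 0}
    - {"tx": 0,"ty": 0,"tz": 0.06,"wx": 0,"wy": 0,"wz": 0}
    - {"tx": 0,"ty": 0,"tz": 0.06,"wx": 0,"wy": 0,"wz": 0}
    - {"tx": 0,"ty": 0,"tz": 0.05,"wx": 0,"wy": 0,"wz": 0}
    - {"tx": 0,"ty": 0,"tz": 0.05,"wx": 0,"wy": 0,"wz": 0}

```text
time_s: 33.25
tool_pos: [0.5617, 0.1378, 0.123]
tool_rot: [[0.137, 0.991, -0.001], [0.991, -0.137, 0.0], [-0.0, -0.001, -1.0]]
force: [-4.6, 0.1, 0.3]
gripper_width: 0.0278
gripper_force: 45.0
```

>>> carry_out:
  plan:
    - {"tx": 0,"ty": -0.01,"tz": 0.05,"wx": 0,"wy": 0,"wz": 0}
    - {"tx": 0,"ty": 0,"tz": 0.05,"wx": 0,"wy": 0,"wz": 0}
    - {"tx": 0,"ty": 0,"tz": 0.05,"wx": 0,"wy": 0,"wz": 0}
    - {"tx": 0,"ty": 0,"tz": 0.05,"wx": 0,"wy": 0,"wz": 0}
    - {"tx": 0,"ty": 0.003,"tz": 0.05,"wx": 0,"wy": 0,"wz": 0}
    - {"tx": 0,"ty": 0.005,"tz": 0.05,"wx": 0,"wy": 0,"wz": 0}
    - {"tx": 0,"ty": 0.005,"tz": 0.05,"wx": 0,"wy": 0,"wz": 0}
    - {"tx": 0,"ty": 0.005,"tz": 0.05,"wx": 0,"wy": 0,"wz": 0}
    - {"tx": 0,"ty": 0.005,"tz": 0.05,"wx": 0,"wy": 0,"wz": 0}
    - {"tx": 0,"ty": 0.005,"tz": 0.05,"wx": 0,"wy": 0,"wz": 0}
    - {"tx": 0,"ty": 0.005,"tz": 0.05,"wx": 0,"wy": 0,"wz": 0}
    - {"tx": 0,"ty": 0.005,"tz": 0.05,"wx": 0,"wy": 0,"wz": 0}

```text
time_s: 34.25
tool_pos: [0.562, 0.138, 0.118]
tool_rot: [[0.137, 0.991, -0.001], [0.991, -0.137, 0.001], [0.001, -0.001, -1.0]]
force: [-7.7, 0.7, 12.3]
gripper_width: 0.0278
gripper_force: 45.0
```

>>> carry_out:
  plan:
    - {"tx": 0,"ty": 0.005,"tz": 0.05,"wx": 0,"wy": 0,"wz": 0}
    - {"tx": 0,"ty": 0.005,"tz": 0.05,"wx": 0,"wy": 0,"wz": 0}
    - {"tx": 0,"ty": 0.005,"tz": 0.05,"wx": 0,"wy": 0,"wz": 0}
    - {"tx": 0,"ty": 0.005,"tz": 0.05,"wx": 0,"wy": 0,"wz": 0}
    - {"tx": 0,"ty": 0.005,"tz": 0.05,"wx": 0,"wy": 0,"wz": 0}
    - {"tx": 0,"ty": 0.005,"tz": 0.05,"wx": 0,"wy": 0,"wz": 0}
    - {"tx": 0,"ty": 0.005,"tz": 0.05,"wx": 0,"wy": 0,"wz": 0}
    - {"tx": 0,"ty": 0.005,"tz": 0.05,"wx": 0,"wy": 0,"wz": 0}
    - {"tx": 0,"ty": 0.005,"tz": 0.05,"wx": 0,"wy": 0,"wz": 0}
    - {"tx": 0,"ty": 0.005,"tz": 0.05,"wx": 0,"wy": 0,"wz": 0}

```text
time_s: 35.08
tool_pos: [0.5625, 0.138, 0.113]
tool_rot: [[0.136, 0.991, -0.001], [0.991, -0.136, 0.001], [0.001, -0.001, -1.0]]
force: [-9.2, 1.3, 11.9]
gripper_width: 0.0276
gripper_force: 45.0
```

```bash
python3 - 2>/dev/null <<'E'
from h import *
s,c,im=close('w20',show=False);ends(c,im)
E
```

```text
tcp [0.5625  0.13798 0.113  ] F [-9.19  1.34 11.95] t 35.0833
n 152 -30.0 64.0 ga 7.71 gb 8.26 std 0.14
```

>>> carry_out:
  plan:
    - {"tx": 0,"ty": 0.002,"tz": 0.05,"wx": 0,"wy": 0,"wz": 0}
    - {"tx": 0,"ty": 0.003,"tz": 0.05,"wx": 0,"wy": 0,"wz": 0}
    - {"tx": 0,"ty": 0.004,"tz": 0.05,"wx": 0,"wy": 0,"wz": 0}
    - {"tx": 0,"ty": 0.005,"tz": 0.05,"wx": 0,"wy": 0,"wz": 0}
    - {"tx": 0,"ty": 0.005,"tz": 0.05,"wx": 0,"wy": 0,"wz": 0}
    - {"tx": 0,"ty": 0.005,"tz": 0.05,"wx": 0,"wy": 0,"wz": 0}
    - {"tx": 0,"ty": 0.005,"tz": 0.05,"wx": 0,"wy": 0,"wz": 0}
    - {"tx": 0,"ty": 0.005,"tz": 0.05,"wx": 0,"wy": 0,"wz": 0}

```text
time_s: 35.8
tool_pos: [0.5629, 0.1379, 0.109]
tool_rot: [[0.136, 0.991, -0.0], [0.991, -0.136, 0.001], [0.001, -0.001, -1.0]]
force: [-7.8, 0.9, 11.6]
gripper_width: 0.028
gripper_force: 45.0
```

>>> carry_out:
  plan:
    - {"tx": 0,"ty": -0.01,"tz": -0.2,"wx": 0,"wy": 0,"wz": 0}
    - {"tx": 0,"ty": -0.03,"tz": -0.4,"wx": 0,"wy": 0,"wz": 0}
    - {"tx": 0,"ty": -0.02,"tz": -0.8,"wx": 0,"wy": 0,"wz": 0}
    - {"tx": 0,"ty": -0.02,"tz": -1.2,"wx": 0,"wy": 0,"wz": 0}
    - {"tx": 0,"ty": 0,"tz": -1.6,"wx": 0,"wy": 0,"wz": 0}
    - {"tx": 0,"ty": 0,"tz": -2.0,"wx": 0,"wy": 0,"wz": 0}
    - {"tx": 0,"ty": 0,"tz": -2.2,"wx": 0,"wy": 0,"wz": 0}
    - {"tx": 0,"ty": 0,"tz": -2.2,"wx": 0,"wy": 0,"wz": 0}
    - {"tx": 0,"ty": 0,"tz": -2.0,"wx": 0,"wy": 0,"wz": 0}
    - {"tx": 0,"ty": 0,"tz": -1.5,"wx": 0,"wy": 0,"wz": 0}
    - {"tx": 0,"ty": 0,"tz": -0.5,"wx": 0,"wy": 0,"wz": 0}
    - {"tx": 0,"ty": 0,"tz": 0,"wx": 0,"wy": 0,"wz": 0}

```text
time_s: 36.8
tool_pos: [0.5638, 0.1377, 0.2564]
tool_rot: [[0.137, 0.991, 0.004], [0.991, -0.137, 0.001], [0.002, 0.004, -1.0]]
force: [-0.1, 0.8, -3.8]
gripper_width: 0.0278
gripper_force: 45.0
```

```bash
python3 - 2>/dev/null <<'E'
from h import *
s,c,im=close('w21',show=False);ends(c,im)
rows([.510,-.1375,.25],11.4,12)
# check from top camera: widths at both ends
t=snap('top','t21.png').min(2).astype(float);ct=cal('top')
a=cv2.imread('pics/top0.png').min(2).astype(float)
yd=np.array([.1368,.9906]);xd=np.array([.9906,-.1368])
for y in (-85,-75,-65,65,75,85):
    r=[]
    for img in(a,t):
        C=np.array([.5648,.1867])+yd*y/1000
        prof=[]
        for x in np.arange(-60,60,.25):
            u,v=proj(ct,[*(C+xd*x/1000),.08]); prof.append(cv2.getRectSubPix(img.astype(np.float32),(1,1),(u,v))[0,0])
        prof=np.array(prof);i=np.nonzero(prof>140)[0];r.append((i[0]*.25-60,i[-1]*.25-60))
    print(y,r)
E
```

```text
tcp [0.56382 0.13771 0.2564 ] F [-0.07  0.77 -3.78] t 36.8
n 125 -72.0 90.0 ga 8.22 gb 9.66 std 0.19
[{"tx": -2.33, "ty": -0.12, "tz": 0.04, "wx": 0.0, "wy": -0.0, "wz": -0.028}, {"tx": -2.33, "ty": -0.19, "tz": 0.04, "wx": 0.0, "wy": -0.0, "wz": -0.028}, {"tx": -2.32, "ty": -0.25, "tz": 0.04, "wx": 0.0, "wy": -0.0, "wz": -0.028}, {"tx": -2.31, "ty": -0.32, "tz": 0.04, "wx": 0.0, "wy": -0.0, "wz": -0.028}, {"tx": -2.3, "ty": -0.38, "tz": 0.04, "wx": 0.0, "wy": -0.0, "wz": -0.028}, {"tx": -2.29, "ty": -0.45, "tz": 0.04, "wx": 0.0, "wy": -0.0, "wz": -0.028}, {"tx": -2.28, "ty": -0.51, "tz": 0.04, "wx": 0.0, "wy": -0.0, "wz": -0.028}, {"tx": -2.26, "ty": -0.58, "tz": 0.04, "wx": 0.0, "wy": -0.0, "wz": -0.028}, {"tx": -2.25, "ty": -0.64, "tz": 0.04, "wx": 0.0, "wy": -0.0, "wz": -0.028}, {"tx": -2.23, "ty": -0.7, "tz": 0.04, "wx": 0.0, "wy": -0.0, "wz": -0.028}, {"tx": -2.21, "ty": -0.76, "tz": 0.04, "wx": 0.0, "wy": -0.0, "wz": -0.028}, {"tx": -2.18, "ty": -0.83, "tz": 0.04, "wx": 0.0, "wy": -0.0, "wz": -0.028}]
-85 [(np.float64(-34.0), np.float64(52.0)), (np.float64(-34.0), np.float64(52.0))]
-75 [(np.float64(-34.25), np.float64(30.75)), (np.float64(-34.25), np.float64(39.5))]
-65 [(np.float64(-34.0), np.float64(31.25)), (np.float64(-34.0), np.float64(39.25))]
65 [(np.float64(-34.25), np.float64(31.25)), (np.float64(-60.0), np.float64(55.0))]
75 [(np.float64(-52.0), np.float64(51.25)), (np.float64(-60.0), np.float64(59.75))]
85 [(np.float64(-34.25), np.float64(30.5)), (np.float64(-60.0), np.float64(59.75))]
```

>>> carry_out:
  plan:
    - {"tx": -2.3,"ty": -0.1,"tz": 0,"wx": 0,"wy": 0,"wz": -0.028}
    - {"tx": -2.3,"ty": -0.2,"tz": 0,"wx": 0,"wy": 0,"wz": -0.028}
    - {"tx": -2.3,"ty": -0.25,"tz": 0,"wx": 0,"wy": 0,"wz": -0.028}
    - {"tx": -2.3,"ty": -0.3,"tz": 0,"wx": 0,"wy": 0,"wz": -0.028}
    - {"tx": -2.3,"ty": -0.4,"tz": 0,"wx": 0,"wy": 0,"wz": -0.028}
    - {"tx": -2.3,"ty": -0.45,"tz": 0,"wx": 0,"wy": 0,"wz": -0.028}
    - {"tx": -2.3,"ty": -0.5,"tz": 0,"wx": 0,"wy": 0,"wz": -0.028}
    - {"tx": -2.25,"ty": -0.6,"tz": 0,"wx": 0,"wy": 0,"wz": -0.028}
    - {"tx": -2.25,"ty": -0.65,"tz": 0,"wx": 0,"wy": 0,"wz": -0.028}
    - {"tx": -2.2,"ty": -0.7,"tz": 0,"wx": 0,"wy": 0,"wz": -0.028}
    - {"tx": -2.2,"ty": -0.75,"tz": 0,"wx": 0,"wy": 0,"wz": -0.028}
    - {"tx": -2.2,"ty": -0.8,"tz": 0,"wx": 0,"wy": 0,"wz": -0.028}

```text
time_s: 37.9
tool_pos: [0.5091, -0.1375, 0.253]
tool_rot: [[-0.199, 0.98, -0.002], [0.98, 0.199, -0.0], [0.0, -0.002, -1.0]]
force: [-0.2, 0.2, -2.4]
gripper_width: 0.028
gripper_force: 45.0
```

>>> carry_out:
  plan:
    - {"tx": 0,"ty": 0,"tz": 0,"wx": 0,"wy": 0,"wz": 0}
    - {"tx": 0,"ty": 0,"tz": 0,"wx": 0,"wy": 0,"wz": 0}
    - {"tx": 0,"ty": 0,"tz": 0,"wx": 0,"wy": 0,"wz": 0}

```text
time_s: 38.15
tool_pos: [0.5098, -0.1361, 0.2534]
tool_rot: [[-0.197, 0.98, -0.001], [0.98, 0.197, 0.0], [0.001, -0.001, -1.0]]
force: [-0.0, 0.7, -1.9]
gripper_width: 0.0275
gripper_force: 45.0
```

```bash
python3 - 2>/dev/null <<'E'
from h import *
s,c,im=close('w22',show=False)
d=s['tool_rot'].T@(np.array([.510,-.1375,s['tool_pos'][2]])-s['tool_pos']);print('shift cm',d*100,np.degrees(np.arctan2(-s['tool_rot'][0,0],s['tool_rot'][1,0])))
cv2.imwrite('pics/w22c.png',cv2.resize(cv2.imread('pics/w22.png')[100:310,170:400],(657,600),interpolation=cv2.INTER_CUBIC))
# top view pin-end check of the open mould
t=snap('top','t22.png').min(2);ct=cal('top')
yd=np.array([.1368,.9906]);xd=np.array([.9906,-.1368])
for y in (-93,-88,-70,-65,60,65,70,90):
    r=[]
    for img in(cv2.imread('pics/top0.png').min(2),t):
        C=np.array([.5648,.1867])+yd*y/1000
        p=np.array([cv2.getRectSubPix(img.astype(np.float32),(1,1),proj(ct,[*(C+xd*x/1000),.08]))[0,0] for x in np.arange(20,45,.25)]);r.append(20+.25*np.argmax(p<140))
    print(y,r,r[1]-r[0])
E
```

```text
tcp [ 0.50978 -0.13608  0.25336] F [-0.03  0.68 -1.88] t 38.15
shift cm [-1.43447426e-01 -6.00450024e-03 -7.36947791e-05] 11.367078456432525
-93 [np.float64(31.25), np.float64(39.5)] 8.25
-88 [np.float64(31.0), np.float64(40.5)] 9.5
-70 [np.float64(30.75), np.float64(39.75)] 9.0
-65 [np.float64(31.5), np.float64(39.5)] 8.0
60 [np.float64(30.75), np.float64(39.75)] 9.0
65 [np.float64(31.5), np.float64(39.25)] 7.75
70 [np.float64(31.25), np.float64(39.25)] 8.0
90 [np.float64(30.5), np.float64(39.5)] 9.0
```

View pics/w22c.png

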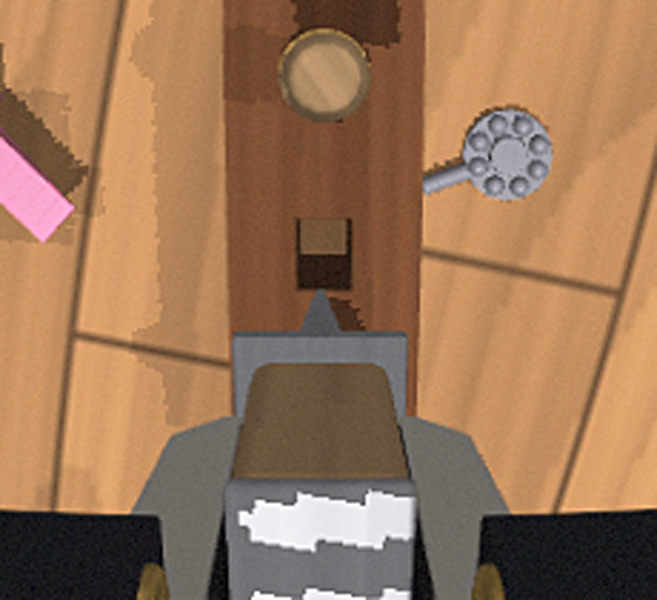

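The view shows the empty middle hole at crop (325,253), with the tip aligned across it at (320,300). The top camera reads about 8–9 mm stand-off at both ends. I'll lower the wedge back in.

>>> carry_out:
  plan:
    - {"tx": -0.08,"ty": 0.02,"tz": 0.5,"wx": 0,"wy": 0,"wz": 0}
    - {"tx": -0.07,"ty": 0.02,"tz": 1.2,"wx": 0,"wy": 0,"wz": 0}
    - {"tx": -0.02,"ty": 0,"tz": 1.8,"wx": 0,"wy": 0,"wz": 0}
    - {"tx": 0,"ty": 0,"tz": 2.0,"wx": 0,"wy": 0,"wz": 0}
    - {"tx": 0,"ty": 0,"tz": 2.0,"wx": 0,"wy": 0,"wz": 0}
    - {"tx": 0,"ty": 0,"tz": 1.5,"wx": 0,"wy": 0,"wz": 0}
    - {"tx": 0,"ty": 0,"tz": 0.8,"wx": 0,"wy": 0,"wz": 0}
    - {"tx": 0,"ty": 0,"tz": 0.3,"wx": 0,"wy": 0,"wz": 0}
    - {"tx": 0,"ty": 0,"tz": 0,"wx": 0,"wy": 0,"wz": 0}
    - {"tx": 0,"ty": 0,"tz": 0,"wx": 0,"wy": 0,"wz": 0}

```text
time_s: 39.08
tool_pos: [0.5111, -0.1381, 0.1536]
tool_rot: [[-0.198, 0.98, 0.001], [0.98, 0.198, -0.0], [-0.0, 0.001, -1.0]]
force: [-0.6, -0.1, -1.6]
gripper_width: 0.0279
gripper_force: 45.0
```

```bash
python3 - 2>/dev/null <<'E'
from h import *
s,c,im=close('w23',show=False)
print('hole (from w22)',);
cv2.imwrite('pics/w23c.png',cv2.resize(cv2.imread('pics/w23.png')[130:290,200:370],(638,600),interpolation=cv2.INTER_CUBIC))
E
```

```text
tcp [ 0.5111  -0.13805  0.15357] F [-0.56 -0.05 -1.61] t 39.0833
hole (from w22)
```

View pics/w23c.png

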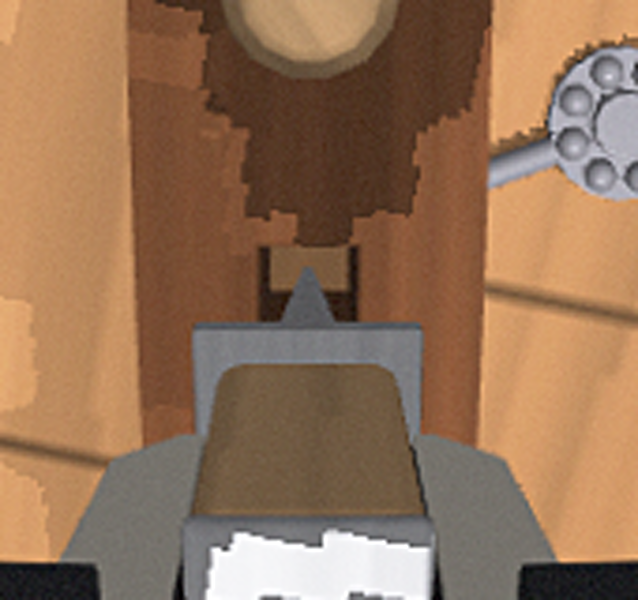

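The tip (307,270) is centred across the hole (258–357), so I'll lower it in.

>>> carry_out:
  plan:
    - {"tx": 0,"ty": 0,"tz": 0.3,"wx": 0,"wy": 0,"wz": 0}
    - {"tx": 0,"ty": 0,"tz": 0.3,"wx": 0,"wy": 0,"wz": 0}
    - {"tx": 0,"ty": 0,"tz": 0.4,"wx": 0,"wy": 0,"wz": 0}
    - {"tx": 0,"ty": 0,"tz": 0.5,"wx": 0,"wy": 0,"wz": 0}
    - {"tx": 0,"ty": 0,"tz": 0.6,"wx": 0,"wy": 0,"wz": 0}
    - {"tx": 0,"ty": 0,"tz": 0.6,"wx": 0,"wy": 0,"wz": 0}

```text
time_s: 39.63
tool_pos: [0.5107, -0.138, 0.1255]
tool_rot: [[-0.198, 0.98, -0.0], [0.98, 0.198, 0.0], [0.0, -0.0, -1.0]]
force: [-0.2, 1.1, -2.2]
gripper_width: 0.0275
gripper_force: 45.0
```

>>> carry_out:
  plan:
    - {"tx": 0,"ty": 0,"tz": 0.6,"wx": 0,"wy": 0,"wz": 0}
    - {"tx": 0,"ty": 0,"tz": 0.6,"wx": 0,"wy": 0,"wz": 0}
    - {"tx": 0,"ty": 0,"tz": 0.6,"wx": 0,"wy": 0,"wz": 0}
    - {"tx": 0,"ty": 0,"tz": 0.6,"wx": 0,"wy": 0,"wz": 0}
    - {"tx": 0,"ty": 0,"tz": 0.5,"wx": 0,"wy": 0,"wz": 0}
    - {"tx": 0,"ty": 0,"tz": 0.3,"wx": 0,"wy": 0,"wz": 0}
    - {"tx": 0,"ty": 0,"tz": 0.2,"wx": 0,"wy": 0,"wz": 0}
    - {"tx": 0,"ty": 0,"tz": 0,"wx": 0,"wy": 0,"wz": 0}

```text
time_s: 40.3
tool_pos: [0.5106, -0.1381, 0.0917]
tool_rot: [[-0.198, 0.98, -0.001], [0.98, 0.198, 0.0], [0.0, -0.0, -1.0]]
force: [0.2, -0.6, -2.4]
gripper_width: 0.0279
gripper_force: 45.0
```

>>> carry_out:
  plan:
    - {"tx": 0,"ty": 0,"tz": 0.1,"wx": 0,"wy": 0,"wz": 0}
    - {"tx": 0,"ty": 0,"tz": 0.1,"wx": 0,"wy": 0,"wz": 0}
    - {"tx": 0,"ty": 0,"tz": 0.1,"wx": 0,"wy": 0,"wz": 0}
    - {"tx": 0,"ty": 0,"tz": 0.1,"wx": 0,"wy": 0,"wz": 0}
    - {"tx": 0,"ty": 0,"tz": 0.08,"wx": 0,"wy": 0,"wz": 0}
    - {"tx": 0,"ty": 0,"tz": 0.05,"wx": 0,"wy": 0,"wz": 0}
    - {"tx": 0,"ty": 0,"tz": 0.05,"wx": 0,"wy": 0,"wz": 0}

```text
time_s: 40.88
tool_pos: [0.5107, -0.1381, 0.0863]
tool_rot: [[-0.198, 0.98, 0.0], [0.98, 0.198, -0.0], [-0.0, 0.0, -1.0]]
force: [0.4, -0.3, -1.3]
gripper_width: 0.0278
gripper_force: 45.0
```

>>> carry_out:
  plan:
    - {"tx": 0,"ty": 0,"tz": 0.04,"wx": 0,"wy": 0,"wz": 0}
    - {"tx": 0,"ty": 0,"tz": 0.04,"wx": 0,"wy": 0,"wz": 0}
    - {"tx": 0,"ty": 0,"tz": 0.04,"wx": 0,"wy": 0,"wz": 0}

```text
time_s: 41.13
tool_pos: [0.5107, -0.1381, 0.0854]
tool_rot: [[-0.198, 0.98, 0.0], [0.98, 0.198, 0.0], [0.0, 0.0, -1.0]]
force: [-2.3, 0.6, 9.5]
gripper_width: 0.0276
gripper_force: 45.0
```

>>> carry_out:
  plan:
    - {"tx": 0,"ty": 0,"tz": -0.04,"wx": 0,"wy": 0,"wz": 0}
    - {"tx": 0,"ty": 0,"tz": 0,"wx": 0,"wy": 0,"wz": 0}

```text
time_s: 41.3
tool_pos: [0.5108, -0.1381, 0.0856]
tool_rot: [[-0.198, 0.98, 0.0], [0.98, 0.198, -0.0], [-0.0, 0.0, -1.0]]
force: [-0.3, -0.3, -2.6]
gripper_width: 0.0277
gripper_force: 45.0
```

>>> carry_out:
  plan:
    - {"tx": 0,"ty": 0,"tz": 0,"wx": 0,"wy": 0,"wz": 0}
    - {"tx": 0,"ty": 0,"tz": 0,"wx": 0,"wy": 0,"wz": 0}
    - {"tx": 0,"ty": 0,"tz": 0,"wx": 0,"wy": 0,"wz": 0}
    - {"tx": 0,"ty": 0,"tz": 0,"wx": 0,"wy": 0,"wz": 0}
    - {"tx": 0,"ty": 0,"tz": 0,"wx": 0,"wy": 0,"wz": 0}
    - {"tx": 0,"ty": 0,"tz": 0,"wx": 0,"wy": 0,"wz": 0}
  gripper: 0.2

```text
time_s: 41.8
tool_pos: [0.5107, -0.138, 0.0856]
tool_rot: [[-0.198, 0.98, 0.0], [0.98, 0.198, -0.0], [-0.0, 0.0, -1.0]]
force: [-0.7, 0.7, 0.2]
gripper_width: 0.0557
gripper_force: 0.0
```

>>> carry_out:
  plan:
    - {"tx": 0,"ty": 0,"tz": -0.5,"wx": 0,"wy": 0,"wz": 0}
    - {"tx": 0,"ty": 0,"tz": -1.2,"wx": 0,"wy": 0,"wz": 0}
    - {"tx": 0,"ty": 0,"tz": -2.0,"wx": 0,"wy": 0,"wz": 0}
    - {"tx": 0,"ty": 0,"tz": -2.5,"wx": 0,"wy": 0,"wz": 0}
    - {"tx": 0,"ty": 0,"tz": -2.5,"wx": 0,"wy": 0,"wz": 0}
    - {"tx": 0,"ty": 0,"tz": -2.5,"wx": 0,"wy": 0,"wz": 0}
    - {"tx": 0,"ty": 0,"tz": -2.5,"wx": 0,"wy": 0,"wz": 0}
    - {"tx": 0,"ty": 0,"tz": -2.0,"wx": 0,"wy": 0,"wz": 0}
    - {"tx": 0,"ty": 0,"tz": -1.0,"wx": 0,"wy": 0,"wz": 0}
    - {"tx": 0,"ty": 0,"tz": -0.3,"wx": 0,"wy": 0,"wz": 0}
    - {"tx": 0,"ty": 0,"tz": 0,"wx": 0,"wy": 0,"wz": 0}
    - {"tx": 0,"ty": 0,"tz": 0,"wx": 0,"wy": 0,"wz": 0}

```text
time_s: 42.8
tool_pos: [0.5103, -0.1378, 0.2547]
tool_rot: [[-0.198, 0.98, -0.001], [0.98, 0.198, 0.0], [0.0, -0.001, -1.0]]
force: [-0.5, -0.1, -0.0]
gripper_width: 0.0558
gripper_force: 0.0
```

```bash
python3 - 2>/dev/null <<'E'
from h import *
s,c,im=close('w24',show=False);print(s['gripper_width'])
i=cv2.imread('pics/w24.png');m=(i.min(2)>200).astype(np.uint8);m[:,:255]=0;m[:,310:]=0;m[:205]=0;m[265:]=0
n,l,st,ce=cv2.connectedComponentsWithStats(m);k=1+np.argmax(st[1:,4]);print(st[k],ce[k],onz(c,*ce[k],.13,True))
E
```

```text
tcp [ 0.51025 -0.13783  0.25469] F [-0.52 -0.06 -0.01] t 42.8
0.05584895147687904
[268 205  29  13 360] [282.28333333 210.71666667] [ 0.51092056 -0.1454949   0.13      ]
```

```bash
python3 - 2>/dev/null <<'E'
from h import *
s=env.state();c=cal('wrist');i=cv2.imread('pics/w24.png').min(2)
R=Rt(11.4)
for dx,dy in((15,14),(15,-14),(-15,14),(-15,-14),(0,0)): print(dx,dy,np.round(proj(c,np.array([.5107,-.138,.13])+R@[dx/1e3,dy/1e3,0],True),1))
for v in range(170,260,4): print(v,' '.join('%3d'%x for x in i[v,258:310:3]))
E
```

```text
15 14 [299.2 187.3]
15 -14 [268.6 187.3]
-15 14 [298.8 218.6]
-15 -14 [268.9 218.6]
0 0 [283.9 203.1]
170  48  42  50  27  26  25  26  24  30  32  33  23  29  28  54  49  54  53
174  42  42  47 223 225 114 116 119 121 144 147 137 143 144  41  59  52  54
178  42  48  40 218 129  59  61  62  55  55  52  59  58 133  37  53  52  54
182  46  51  43 223  42  59  54  58  61  61  55  61  57 237  40  53  55  54
186  50  47  39 172  97  96  97 101  98 110 115 117 132 172  37  59  54  59
190  45  50  40 162 228 226 234 231 226 230 232 225 229 191  44  53  54  55
194  45  40  45 155 229 233 234 231 227 230 233 230 231 190  46  56  49  58
198  49  43  49 175 231 235 236 234 231 232 236 231 234 195  37  51  47  57
202  51  51  42 177 237 236 238 236 233 233 238 232 234 196  43  46  53  60
206  54  46  56 105 238 239 240 239 235 237 239 234 237 200  53  48  59  52
210  50  54  52  93 241 242 240 240 236 239 241 236 239 182  52  42  55  53
214  55  52  52  86 241 244 242 242 238 240 243 238 241 180  52  52  54  55
218  54  51  58  44  36  38  22  26  28  34  36  31  36  17  43  49  52  58
222  49  51  55  50  46  36  31  31  26  42  23  28  33  46  47  50  52  58
226  54  52  45  51  43  54  34  33  32  30  28  28  27  45  52  48  47  58
230  50  45  52  51  42  34  30  31  27  34  23  25  32  46  48  53  53  55
234  50  46  45  50  40   3  76 153 143 149 139  57  21  48  53  49  59  54
238  44  48  50  46  42 105 117 118 115 142 138 137 137  16  57  49  50  55
242  39  42  44  42 242 157  16  33  31  35  32 132 250 154  55  51  56  60
246  43  46  40  15 241 106  32  26  26  30  38  29 255 255  47  54  55  60
250  49  44  45  28 248   0  24  27  32  23  40  31 254 226  52  46  53  61
254  52  53  55  56 244  27  31  31  35  32  33  32  63  44  51  44  53  58
258  47  51  48  52  42  32  27  40  37  39  31  37  24  49  46  51  54  61
```

The handle top covers pixels 268–298 by 187–217, which matches an upright, seated wedge (predicted 268–299 by 187–218). Handing in.

```bash
python3 -c "
from rig import env
print(env.finish_job())"
```

```text
the job is handed in; nothing more can be done
None
```

The loose half stands about 8 mm off at guide a and about 8–9 mm at guide b by camera estimate, with the ends never more than about 4 mm apart on the way; the wedge is back upright in its hole, and the job was handed in at about 43 s, with no verdict returned.

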